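Lift the retaining ring out of the filter holder

ROBOT

A 6-joint arm with a two-finger parallel gripper is mounted at the origin on the work surface. World frame = base frame: x ahead of the robot, y to its left, z up, the work surface at z = 0. Lengths are in mm, angles in rad, forces in N, time in s.
With the tool pointing down it reaches from about 275 to 1000 mm from the base axis. Payload 8.4 kg.
Tool frame: the origin (TCP) lies between the finger pads; the fingertips stand 22 mm ahead of it and the grasp point (between the pads) lies 3 mm ahead of it; x points along the fingers, y is the direction in which the jaws open and shut, and the axes are right-handed (so a half turn about x gives the same grasp; the last joint's range is limited). The gripper opens to 85 mm and grips with 20 to 120 N. Pads are 22 mm wide; open, the fingers measure 114 mm over their backs; the gripper's body (76 mm by 85 mm) begins 54 mm behind the grasp point. The pads swing forward as they close: fully open they stand 13 mm farther back than shut.
Start: joints at [1.161, 0.353, 1.633, -0, 1.155, -0.002], TCP at [247.868, 573.75, 253.281] pointing down, gripper open.
Joint ranges: [-2.63, 2.63], [-0.92, 2.1], [0.06, 2.66], [-1.3, 4.44], [0, 2.69], [-3.02, 3.02]. Speed limits (rad/s): [2.22, 2.22, 2.79, 3.14, 3.14, 3.14].

INTERFACE

Orientations are given as a 3x3 rotation matrix whose columns are the frame's x, y, z axes.
In Python, from station import arm gives the robot as it stands.
- The arm moves only by the tool play_rows, never from a script. Its argument "commands" is a list of rows, each an object with "linear": the shift along the world's x, y, z each as a share of 25 cm, from -1 to 1, a list of three; "roll": the turn about the world's z as a share of 90 degrees, from -1 to 1; "fingers": the closure, from -1 (fully open) to 1 (shut), so that 0 is half open. In form: [{"linear": [dx, dy, dz], "roll": roll, "fingers": fingers}, ...]. A call has exactly 8 rows; each row is the pose to reach, as a shift and turn from the pose commanded when the call began; what a row does not reach only later rows make up. A row lasts 1/8 s, in which the tool goes at most 62.5 mm and 10.7 degrees, less where a joint would pass 70% of its speed; a pose out of reach is approached as far as the arm can. A call with a number of a shift or a turn outside -1 to 1 is refused whole. A call with a gripper value outside its range is refused whole. The fingers move at their own pace and stop on an object; the grip force is fixed at half the most. Time passes only in rows, so rows that repeat a pose let the fingers close, or fill a call up. It gives the time, the measured TCP pose, the force and the opening at its end, in the units of the state.
- arm.state(): the state, without advancing time (a new reading comes with each control period).
- arm.grab_frame(name): name is "side" or "top" or "wrist"; returns the picture (420x560x3 uint8, blue, green, red); there is no depth.
- arm.camera_info(name): a dict with "K" (3x3 intrinsics, pixels), "pose" (4x4, takes a point from camera to world coordinates). Camera axes: x right, y up, looking along -z (the intrinsics and any distortion apply to the point x, -y, -z); pixel columns grow to the right and rows downward; lengths in mm; the calibration is good to about 2 mm. A picture is of the moment at which its call begins: read the wrist's pose just before it. camera_info takes no time and is no camera call; for the wrist camera it gives the pose at the moment of the call.
- arm.sign_off(): hands the job in, once; it reports no verdict.
Trained networks look in the newest picture that a camera, given by its name, has taken for a name from the list of things; names that differ only in an ending like _2 or _b are one class to them, and where a whole thing is asked for, a point or a joint stands for the part that bears it (a point fixed in the world has none). Each returns a list of dicts, best first, with "confidence" (0 to 1); they miss things now and then, are a little off and sometimes report something else, mostly with a low value. They report only what shows in the picture. A call takes as long as a camera call. They do not tell look-alikes from the thing itself.
- arm.spot_in(label, camera): "uv" ([column, row] in pixels, amid what is visible of it).
- arm.tip_of(label, camera): "uv" ([column, row] in pixels: a listed point, or the origin of a listed thing).
The state is a dict: "t": time; "joint_positions": joint angles; "joint_vel": joint speeds; "tau": joint torques, N m; "ee_pos": TCP position; "tcp_rot": TCP orientation; "ft_force": force on the tool from outside, world axes, zero at the start; "moment": the same for the moment, N m; "grip_width": opening from 0.0 (shut) to 1.0 (fully open).
Only numpy, scipy, OpenCV 4.12 (cv2) and the standard library are available. Lean on these libraries where they do the work, as an engineer would, in place of code of your own. Each camera call takes 0.05 s, during which the arm holds its last target.

TASK

Take the straight pick and use it to lift the split retaining ring out of its groove in the filter holder: the shaft goes in through the slot, under the ring beside one of its ends; keep your fingers off the ring while it is in the holder. Lay the ring down flat on the bare bench, clear of the holder (set it down, do not drop it from a height), and put the pick down flat on the bench. Then take the ring with the fingers, lay it flat in the shallow metal tray and let go, leaving the other things on the bench where they are.

Things in the scene. Friction and masses are not known exactly. Their poses are not given: they have to be found in the camera images.
- ring: Dark steel split ring (C shape), 84 mm outside, 68 mm inside, 5 mm thick, 60 g, rigid. Origin: centre of the circle, mid-thickness; z is its axis. Gap centre at 217 deg (from +x towards +y); ends with lugs 6 mm further inward at 192-207 and 227-242 deg; plain band elsewhere. Starts in the holder with its axes along the holder's (within 2 deg). Out of it, may lie either way up.
- holder_seat (a point): Filter holder: round white plastic cup, 108 mm across, 50 mm high, on a 130 mm square metal base 12 mm thick (bolts to 18), fixed upright. Point on its axis at the seated ring's centre, 42.5 mm up; holder's axes, z up. Bore 88 mm; the ring lies loose on a ledge 40 mm up, 2 mm clear of the wall all round, its top 5 mm below the rim. Below the ledge it is open, 72 mm wide, down to 18 mm.
- holder_slot (a point): Middle of the holder's slot at its outer wall, on the holder's -x side, 54 mm from its axis, 29 mm up; way in is +x. Slot 20 mm wide, open at the top, cut through wall and ledge down to 16 mm up: the ring's band bridges it, one lugged end beside it. Raised here the ring tilts about its far side, the band slides some 30 mm along the shaft towards the tip, and by 80 mm up it hangs on edge.
- pick: Loose straight pick, 90 g, lying on the bench. Origin on the handle's underside, mid length and width (handle centre 10 mm above); x towards the tip, z up. Handle: black bar 80 mm long, 18 wide (y), 20 high. Collar, 13 mm thick, to x = 52 mm; polished, slippery steel shaft, 5 mm thick, rises from z = 12 mm at x = 46 mm to 20 mm at the tip. Dip the tip, draw back: the ring slips off.
- pick_tip (a point): End of the pick's shaft, 122.5 mm ahead of the handle's centre and 20 mm above the handle's underside.
- tray: Shallow open aluminium tray fixed to the bench, 200 mm (x) by 160 mm (y), 22 mm high, walls and floor 3 mm. Origin under its centre at bench level; z up.
- tube_rack: Bystander: red rack with capped tubes, 100 x 200 mm, 82 mm high. Origin under its centre.
- tip_box: Bystander: white and yellow pipette tip box, 90 x 130 mm, 77 mm high. Origin under its centre.
- reagent_bottle: Bystander: amber bottle, 60 mm diameter, 120 mm high. Origin under its centre.
- beaker: Bystander: glass beaker, 60 mm diameter, 70 mm high. Origin under its centre.
- petri_dish: Bystander: closed flat dish, 88 mm diameter, 15 mm high. Origin under its centre.
- spare_cap: Bystander: grey cap, 40 mm diameter, 16 mm high. Origin under its centre.
- pipette: Bystander: hand pipette lying on the bench, about 260 mm long, 22 mm high. Origin on its underside, 110 mm from its rear end; tip to +x.
There are look-alikes about, which are no part of the job. Of the things like the ring, leave any that is orange; of the rest the smaller one is meant.

How it is judged (in metres and radians):
On the way, in this order (a step that is already met when the one before it is completed fails the run):
1. the ring is lifted out of the holder on the pick, its centre at least 20 mm above its seat, fingers off the ring (z of ring in the frame of holder_seat above 0.02 m and distance between ring and holder_seat above 0.045 m and contact force between pick and ring above 0.1 N and contact force between the fingers and ring below 0.05 N), for 0.2 s.
2. the ring lies flat and still on the bench, clear of holder and tray, touched by neither pick nor fingers (height (world z) of ring below 0.007 m and (angle between ring's own z axis and vertical below 0.15 rad or angle between ring's own z axis and vertical above 2.99 rad) and horizontal distance between ring and holder_seat above 0.09 m and contact force between ring and tray below 0.02 N and contact force between ring and pick below 0.02 N and contact force between the fingers and ring below 0.02 N and linear speed of ring below 0.02 m/s), for 0.2 s.
At the end, for the whole second after the job is handed in: The ring lies flat (within about 9 degrees, either way up) and still on the tray's floor, wholly inside its walls; the pick lies still on the bench, flat, off the tray; the bystanders are within 30 mm of where they were (z of ring in the frame of tray below 0.012 m and x of ring in the frame of tray between -0.06 and 0.06 m and y of ring in the frame of tray between -0.04 and 0.04 m and (angle between ring's own z axis and vertical below 0.15 rad or angle between ring's own z axis and vertical above 2.99 rad) and linear speed of each of ring, pick below 0.02 m/s and height (world z) of pick below 0.022 m and angle between pick's own x axis and vertical between 1.3 and 1.84 rad and contact force between pick and tray below 0.02 N); the robot touches nothing.
It fails at once if the fingers touch the ring while it is in the holder (centre within 30 mm of its seat) (distance between ring and holder_seat below 0.03 m and contact force between the fingers and ring above 0.3 N).
It fails at once if the ring is dropped from a height or flung (faster than 1.3 m/s) (linear speed of ring above 1.3 m/s).
It fails at once if a bystander is moved by more than 30 mm (distance of any of tube_rack, tip_box, reagent_bottle, beaker, petri_dish, spare_cap, pipette from where it was at the start of the episode above 0.03 m).
It also fails if it takes over 64 s, if anything falls off the work surface, if the arm or the gripper's body presses on something with over 40 N, if the wrist force passes 120 N, or if a joint passes its speed limit or range.

## Working session

There is one attempt and no reset: what is moved stays moved. The work goes in short steps, Python scripts to look and compute and a tool call to move; the robot and the scene stay as the last step left them, time stands still between calls to the robot, and variables do not carry over. Pictures are saved under pics/ and viewed, and the job is handed in when it is done.

Besides the shell and the picture viewer there is one more tool, called after "Request:" as name([rows], argument=value, ...), one row to a line, values as JSON. play_rows: Moves the arm, as the interface text tells. Shift numbers are shares of 25 cm and turn numbers shares of 90 degrees, none past 1 either way. Its arguments: {"type":"object","properties":{"commands":{"type":"array"}},"required":["commands"]}

```bash
ls; mkdir -p pics; cat > h.py <<'E'
import numpy as np, cv2
from station import arm
def ray(cam,uv,info=None):
    i=info or arm.camera_info(cam); K=np.array(i['K']);P=np.array(i['pose'])
    p=np.array([[uv]],float)
    d=i.get('dist',i.get('distortion',None))
    n=cv2.undistortPoints(p,K,None if d is None else np.array(d,float))[0,0]
    v=P[:3,:3]@np.array([n[0],-n[1],-1.0]); return P[:3,3],v
def onz(cam,uv,z,info=None):
    o,v=ray(cam,uv,info); return o+v*(z-o[2])/v[2]
def proj(cam,X,info=None):
    i=info or arm.camera_info(cam); K=np.array(i['K']);P=np.array(i['pose'])
    c=P[:3,:3].T@(np.array(X,float)-P[:3,3]); d=i.get('dist',i.get('distortion',None))
    c=np.array([c[0],-c[1],-c[2]])
    return cv2.projectPoints(c.reshape(1,1,3),np.zeros(3),np.zeros(3),K,None if d is None else np.array(d,float))[0][0,0]
E
python3 - <<'E'
from h import *
for c in ['side','top','wrist']:
    i=arm.camera_info(c); print(c,i)
    cv2.imwrite(f'pics/{c}0.png',arm.grab_frame(c))
for l in ['ring','holder_seat','holder_slot','pick','pick_tip','tray']:
    for c in ['top','side']:
        print(l,c,[(np.round(r['uv'],1).tolist(),round(r['confidence'],2)) for r in arm.tip_of(l,c)])
print(arm.state())
E
```

```text
pics
side {'K': array([[505.51672303,   0.        , 279.22935284],
       [  0.        , 505.51672303, 206.98634169],
       [  0.        ,   0.        ,   1.        ]]), 'pose': array([[ 7.27148364e-01,  5.28877671e-01, -4.37657018e-01,
        -7.00813168e+01],
       [-6.86442996e-01,  5.53528836e-01, -4.71594996e-01,
        -6.30444546e+02],
       [-7.16028295e-03,  6.43346125e-01,  7.65541961e-01,
         1.19231781e+03],
       [ 0.00000000e+00,  0.00000000e+00,  0.00000000e+00,
         1.00000000e+00]])}
top {'K': array([[389.10253282,   0.        , 281.04663626],
       [  0.        , 389.10253282, 210.9097854 ],
       [  0.        ,   0.        ,   1.        ]]), 'pose': array([[ 2.70188602e-02,  9.94409162e-01, -1.02080359e-01,
         5.04814396e+02],
       [-9.99591808e-01,  2.59280216e-02, -1.19980873e-02,
         5.91214653e+01],
       [-9.28426616e-03,  1.02362865e-01,  9.94703798e-01,
         1.00736700e+03],
       [ 0.00000000e+00,  0.00000000e+00,  0.00000000e+00,
         1.00000000e+00]])}
wrist {'K': array([[307.45296122,   0.        , 275.94358071],
 
[... 1277 characters left out ...]
0,  9.83352132e-06,
        1.15522447e+00, -2.38164259e-03]), 'joint_vel': array([-0.00044614,  0.00083488,  0.00043756,  0.00103513, -0.00169463,
        0.00134664]), 'tau': array([ 1.05691171e-03, -6.05084896e+01, -3.42410088e+01,  6.32463980e-05,
        1.23459791e-03, -1.31930102e-05]), 'ee_pos': array([247.88434643, 573.74635523, 253.30924024]), 'tcp_rot': array([[-8.88293774e-07,  3.96636357e-01,  9.17975817e-01],
       [ 2.05155169e-05,  9.17975817e-01, -3.96636357e-01],
       [-1.00000000e+00,  1.84804187e-05, -8.95263207e-06]]), 'ft_force': array([ 0.73629284, -0.03350332,  0.43514159]), 'moment': array([-0.00666393, -0.05127139,  0.02964491]), 'grip_width': 0.9974327044734526}
```

View pics/top0.png

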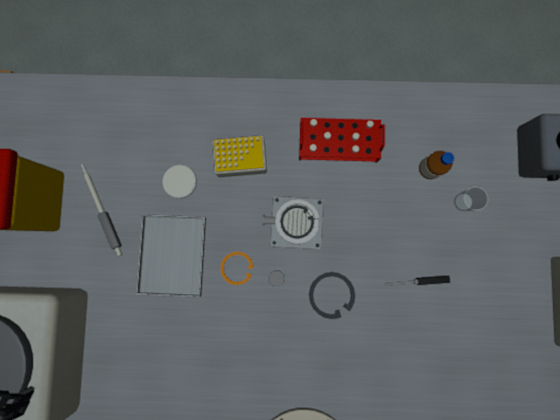

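View pics/side0.png

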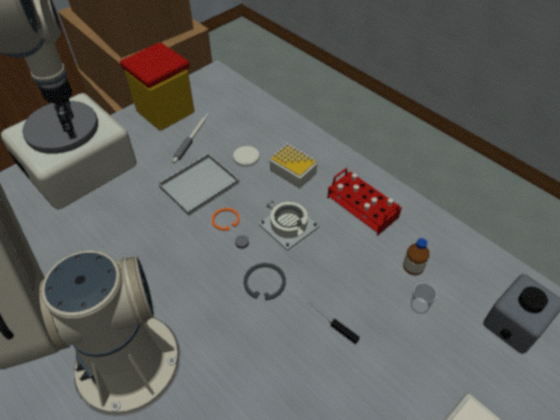

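```bash
python3 - <<'E'
from h import *
t=cv2.imread('pics/top0.png'); cv2.imwrite('pics/t_crop.png',cv2.resize(t[180:320,250:450],(800,560),interpolation=cv2.INTER_CUBIC))
t=cv2.imread('pics/side0.png'); cv2.imwrite('pics/s_crop.png',cv2.resize(t[170:360,190:440],(789,600),interpolation=cv2.INTER_CUBIC))
E
```

```text
(no output)
```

View pics/t_crop.png

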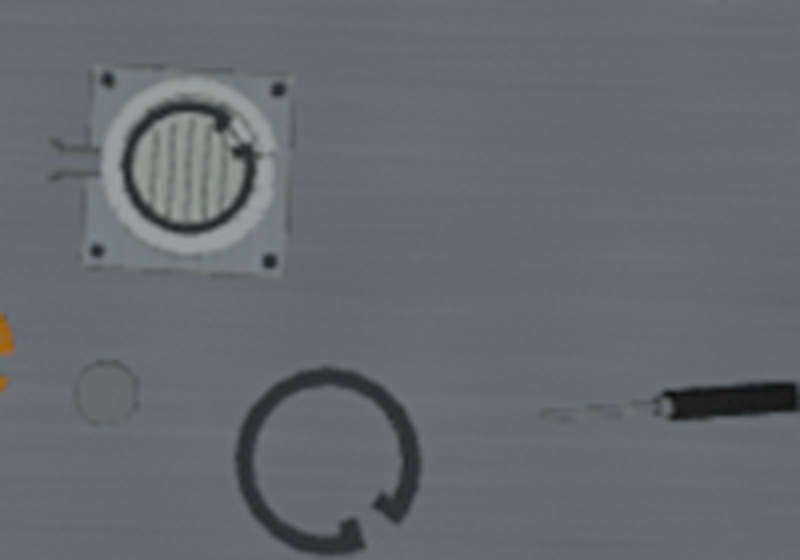

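View pics/s_crop.png

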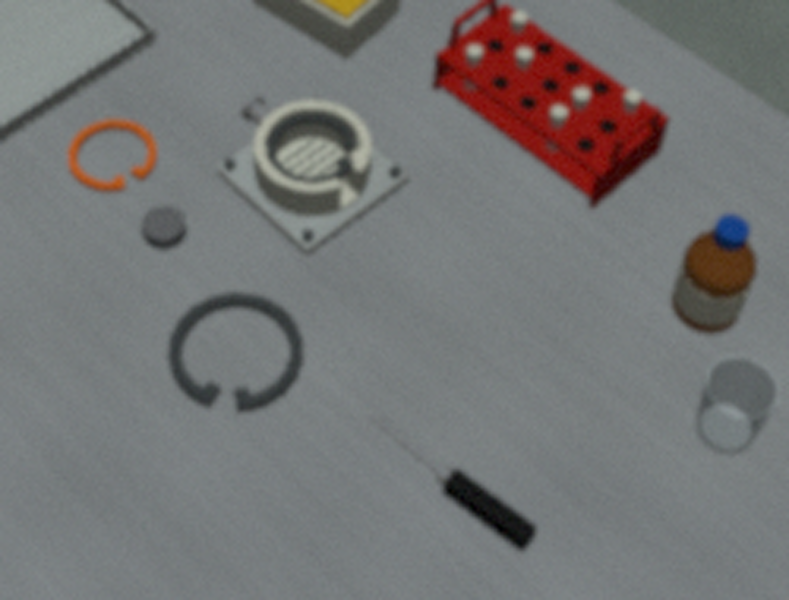

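```bash
python3 - <<'E'
from h import *
for n,uv,z in [('ring',(298.1,217.6),42.5),('seat',(299.5,220.9),42.5),('slot',(319.3,223.3),29),('pick',(428.2,278.3),0),('handle c',(432.5,280.5),20),('tip',(388.3,282.5),20),('tray',(173.4,255.7),0),('big',(332,295),0),('cup cen crop',(250+188/4,180+165/4),50)]:
    print(n,'top',onz('top',uv,z).round(1))
for n,uv,z in [('seat',(285.6,219.3),42.5),('ring',(286,215.5),42.5),('slot',(300.2,228.8),29),('pick',(342.7,332.8),0),('tip',(304.1,301.2),20),('tray',(199.5,188.1),0)]:
    print(n,'side',onz('side',uv,z).round(1))
for n,uv in [('bl',(85,262)),('br',(283,274)),('tl',(95,66)),('tr',(294,78))]:
    print(n,onz('top',(250+uv[0]/4,180+uv[1]/4),12).round(1))
E
```

```text
ring top [588.2  27.9  42.5]
seat top [580.1  24.2  42.5]
slot top [576.4 -26.2  29. ]
pick top [ 445.4 -308.3    0. ]
handle c top [ 441.4 -311.6   20. ]
tip top [ 433.5 -201.6   20. ]
tray top [484.9 345.7   0. ]
big top [396.7 -64.1  -0. ]
cup cen crop top [578.5  30.6  50. ]
seat side [568.5  31.   42.5]
ring side [579.2  40.5  42.5]
slot side [582.2 -15.9  29. ]
pick side [ 441.2 -311.8    0. ]
tip side [ 426.  -187.5   20. ]
tray side [481.9 336.7   0. ]
bl [517.7  93.7  12. ]
br [513.5 -32.4  12. ]
tl [643.9  91.   12. ]
tr [639.4 -37.4  12. ]
```

Request:
play_rows([
  {"linear": [0.15, -0.15, 0], "roll": -0.1, "fingers": -1},
  {"linear": [0.3, -0.3, 0], "roll": -0.2, "fingers": -1},
  {"linear": [0.47, -0.47, 0], "roll": -0.3, "fingers": -1},
  {"linear": [0.64, -0.64, 0], "roll": -0.4, "fingers": -1},
  {"linear": [0.8, -0.8, 0], "roll": -0.5, "fingers": -1},
  {"linear": [0.92, -0.92, 0], "roll": -0.6, "fingers": -1},
  {"linear": [1, -1, 0], "roll": -0.685, "fingers": -1},
  {"linear": [1, -1, 0], "roll": -0.685, "fingers": -1},
])

```text
t: 1.75
ee_pos: [499.0, 322.4, 253.3]
tcp_rot: [[0.0, 0.996, 0.084], [-0.0, 0.084, -0.996], [-1.0, 0.0, 0.0]]
ft_force: [-0.1, -0.1, 0.5]
grip_width: 0.995
```

Request:
play_rows([
  {"linear": [0.04, -0.15, 0], "roll": 0, "fingers": -1},
  {"linear": [0.08, -0.35, 0], "roll": 0, "fingers": -1},
  {"linear": [0.16, -0.55, 0], "roll": 0, "fingers": -1},
  {"linear": [0.22, -0.8, 0], "roll": 0, "fingers": -1},
  {"linear": [0.24, -0.95, 0], "roll": 0, "fingers": -1},
  {"linear": [0.24, -1, 0], "roll": 0, "fingers": -1},
  {"linear": [0.24, -1, 0], "roll": 0, "fingers": -1},
  {"linear": [0.24, -1, 0], "roll": 0, "fingers": -1},
])

```text
t: 2.75
ee_pos: [557.6, 75.3, 253.3]
tcp_rot: [[-0.0, 0.996, 0.089], [0.001, 0.089, -0.996], [-1.0, -0.0, -0.001]]
ft_force: [-1.1, 0.0, 0.3]
grip_width: 1.001
```

Request:
play_rows([
  {"linear": [0, -0.15, 0], "roll": 0, "fingers": -1},
  {"linear": [0, -0.3, 0], "roll": 0, "fingers": -1},
  {"linear": [0, -0.42, 0], "roll": 0, "fingers": -1},
  {"linear": [0, -0.48, 0], "roll": 0, "fingers": -1},
  {"linear": [0, -0.48, 0], "roll": 0, "fingers": -1},
  {"linear": [0, -0.48, 0], "roll": 0, "fingers": -1},
  {"linear": [0, -0.48, 0], "roll": 0, "fingers": -1},
  {"linear": [0, -0.48, 0], "roll": 0, "fingers": -1},
])

```text
t: 3.75
ee_pos: [557.9, -45.6, 253.3]
tcp_rot: [[-0.0, 0.996, 0.088], [0.0, 0.088, -0.996], [-1.0, -0.0, -0.0]]
ft_force: [-0.6, 0.6, 0.0]
grip_width: 0.998
```

```bash
python3 - <<'E'
from h import *
i=arm.camera_info('wrist'); im=arm.grab_frame('wrist')
cv2.imwrite('pics/w1.png',im); np.savez('w1.npz',K=i['K'],pose=i['pose'])
for l in ['ring','holder_seat','holder_slot']:
    for r in arm.tip_of(l,'wrist'): print(l,np.round(r['uv'],1),r['confidence'])
s=arm.state();print(s['t'],s['ee_pos'],s['tcp_rot'],i['pose'][:3,3])
E
```

```text
holder_seat [302.1 114.8] 0.63
holder_slot [291.1 163.5] 0.68
3.95 [557.8594599  -46.11201215 253.28059532] [[-4.43306766e-06  9.96202873e-01  8.70622522e-02]
 [ 3.37135087e-05  8.70622523e-02 -9.96202872e-01]
 [-9.99999999e-01 -1.48106074e-06 -3.39714471e-05]] [551.65001446  25.838172   371.89996564]
```

View pics/w1.png

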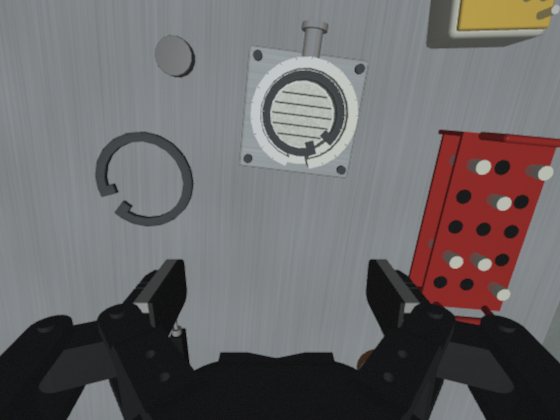

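```bash
python3 - <<'E'
from h import *
t=cv2.imread('pics/w1.png'); cv2.imwrite('pics/w1c.png',cv2.resize(t[40:185,235:375],(579,600),interpolation=cv2.INTER_CUBIC))
E
```

```text
(no output)
```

View pics/w1c.png

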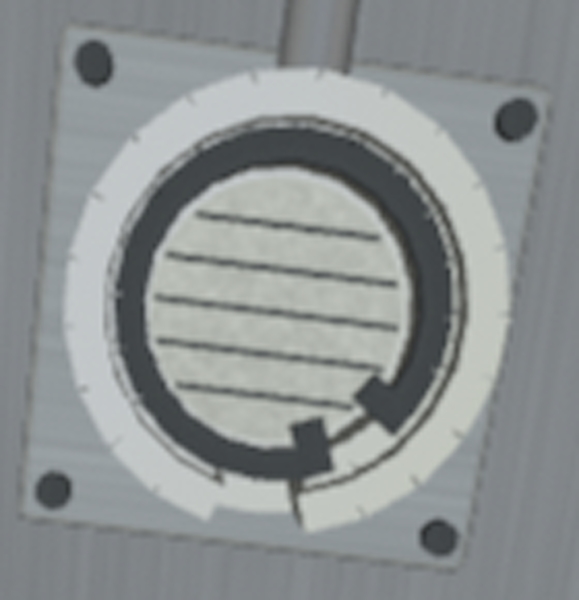

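```bash
python3 - <<'E'
from h import *
w=np.load('w1.npz'); info={'K':w['K'],'pose':w['pose']}
f=lambda u,v,z: onz('w',(235+u/4.136,40+v/4.136),z,info)
b=[f(*p,18) for p in [(95,63),(516,120),(437,537),(53,490)]]
print(np.round(b,1)); c=np.mean(b,0); print('centre',c)
for i in range(4):
    d=b[(i+1)%4]-b[i]; print(np.hypot(*d[:2]),np.degrees(np.arctan2(d[1],d[0])))
l,r=f(213,512,50),f(302,528,50); print('slot',l,r,(l+r)/2)
print('tube',f(318,50,20))
pts=[(112,128),(65,300),(505,300),(287,70)]
for p in [(65,300),(512,300),(290,68)]: print(f(*p,50))
# ring ends
print('lugs',f(310,445,45),f(382,403,45))
E
```

```text
[[527.3  84.7  18. ]
 [635.6  80.9  18. ]
 [631.4 -27.4  18. ]
 [523.4 -23.8  18. ]]
centre [579.41211632  28.61084794  18.        ]
108.43132748543053 -1.9859496668211611
108.43145759578498 -92.2491830023051
108.06047515412415 178.0890361554518
108.57181182570862 87.94691412551857
slot [566.67780849 -21.27920633  50.        ] [589.62649641 -23.33663229  50.        ] [578.15215245 -22.30791931  50.        ]
tube [582.96812146  92.26127854  20.        ]
[525.97392658  26.68650202  50.        ]
[633.70446365  36.22066556  50.        ]
[574.32568773  82.29086834  50.        ]
lugs [589.74692665  -2.90777994  45.        ] [606.5204463    9.02892818  45.        ]
```

Request:
play_rows([
  {"linear": [-0.07, -0.15, 0], "roll": 0, "fingers": -1},
  {"linear": [-0.14, -0.35, 0], "roll": 0, "fingers": -1},
  {"linear": [-0.21, -0.55, 0], "roll": 0, "fingers": -1},
  {"linear": [-0.32, -0.78, 0], "roll": 0, "fingers": -1},
  {"linear": [-0.4, -0.95, 0], "roll": 0, "fingers": -1},
  {"linear": [-0.44, -1, 0], "roll": 0, "fingers": -1},
  {"linear": [-0.44, -1, -0.1], "roll": 0, "fingers": -1},
  {"linear": [-0.44, -1, -0.2], "roll": 0, "fingers": -1},
])

```text
t: 4.95
ee_pos: [448.0, -296.1, 203.0]
tcp_rot: [[0.001, 0.996, 0.086], [-0.0, 0.086, -0.996], [-1.0, 0.001, 0.0]]
ft_force: [-0.2, 0.8, 0.0]
grip_width: 1.0
```

Request:
play_rows([
  {"linear": [0, -0.15, -0.05], "roll": 0, "fingers": -1},
  {"linear": [0, -0.3, -0.1], "roll": 0, "fingers": -1},
  {"linear": [0, -0.36, -0.1], "roll": 0, "fingers": -1},
  {"linear": [0, -0.36, -0.1], "roll": 0, "fingers": -1},
  {"linear": [0, -0.36, -0.1], "roll": 0, "fingers": -1},
  {"linear": [0, -0.36, -0.1], "roll": 0, "fingers": -1},
  {"linear": [0, -0.36, -0.1], "roll": 0, "fingers": -1},
  {"linear": [0, -0.36, -0.1], "roll": 0, "fingers": -1},
])

```text
t: 5.95
ee_pos: [448.0, -386.0, 178.5]
tcp_rot: [[0.0, 0.996, 0.087], [-0.0, 0.087, -0.996], [-1.0, 0.0, 0.0]]
ft_force: [0.1, 0.6, -0.7]
grip_width: 0.995
```

```bash
python3 - <<'E'
from h import *
i=arm.camera_info('wrist'); im=arm.grab_frame('wrist')
cv2.imwrite('pics/w2.png',im); np.savez('w2.npz',K=i['K'],pose=i['pose'])
for l in ['pick','pick_tip']:
    for r in arm.tip_of(l,'wrist'): print(l,np.round(r['uv'],1),r['confidence'],onz('',r['uv'],0 if l=='pick' else 20,i))
s=arm.state();print(s['t'],s['ee_pos'])
E
```

```text
pick [275.8 119. ] 0.66 [ 441.68089766 -317.43254841    0.        ]
6.1 [ 447.86564453 -386.17990732  178.30608629]
```

View pics/w2.png

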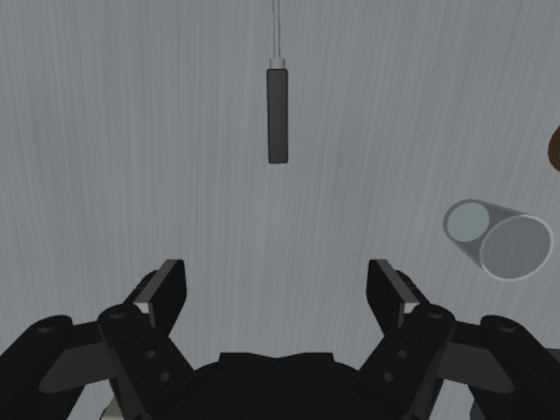

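```bash
python3 - <<'E'
from h import *
w=np.load('w2.npz'); info={'K':w['K'],'pose':w['pose']}
print(info['pose'][:3,3])
F=onz('',(278,69),20,info);R=onz('',(278,162.5),20,info);S=onz('',(276,0),19,info);print(F,R,(F+R)/2,S)
for a,b in((F,R),(S,R)):
    d=a-b;print(np.hypot(*d[:2]),np.degrees(np.arctan2(d[1],d[0])))
E
grep -c . h.py
```

```text
[ 441.73831855 -314.47590073  297.07266973]
[ 440.01011111 -277.35171801   20.        ] [ 446.96166902 -354.61021076   20.        ] [ 443.48589006 -315.98096439   20.        ] [ 433.96241967 -227.62094559   19.        ]
77.57060564648334 95.14150920847155
127.65286504412362 95.84472134760621
15
```

Request:
play_rows([
  {"linear": [-0.01, 0.15, -0.06], "roll": 0.004, "fingers": -1},
  {"linear": [-0.02, 0.284, -0.15], "roll": 0.004, "fingers": -1},
  {"linear": [-0.02, 0.284, -0.27], "roll": 0.004, "fingers": -1},
  {"linear": [-0.02, 0.284, -0.4], "roll": 0.004, "fingers": -1},
  {"linear": [-0.02, 0.284, -0.52], "roll": 0.004, "fingers": -1},
  {"linear": [-0.02, 0.284, -0.58], "roll": 0.004, "fingers": -1},
  {"linear": [-0.02, 0.284, -0.608], "roll": 0.004, "fingers": -1},
  {"linear": [-0.02, 0.284, -0.608], "roll": 0.004, "fingers": -1},
])

```text
t: 7.1
ee_pos: [443.1, -315.4, 26.5]
tcp_rot: [[0.0, 0.996, 0.093], [-0.0, 0.093, -0.996], [-1.0, 0.0, 0.0]]
ft_force: [-0.5, 0.7, 0.3]
grip_width: 0.998
```

Request:
play_rows([
  {"linear": [0, 0, 0], "roll": 0, "fingers": 1},
  {"linear": [0, 0, 0], "roll": 0, "fingers": 1},
  {"linear": [0, 0, 0], "roll": 0, "fingers": 1},
  {"linear": [0, 0, 0], "roll": 0, "fingers": 1},
  {"linear": [0, 0, 0], "roll": 0, "fingers": 1},
  {"linear": [0, 0, 0], "roll": 0, "fingers": 1},
  {"linear": [0, 0, 0], "roll": 0, "fingers": 1},
  {"linear": [0, 0, 0], "roll": 0, "fingers": 1},
])

```text
t: 8.1
ee_pos: [443.1, -315.4, 26.8]
tcp_rot: [[0.001, 0.996, 0.093], [-0.0, 0.093, -0.996], [-1.0, 0.001, 0.0]]
ft_force: [-0.6, 0.3, 6.2]
grip_width: 0.195
```

```bash
python3 - <<'E'
from h import *
i=arm.camera_info('wrist'); im=arm.grab_frame('wrist')
cv2.imwrite('pics/w3.png',im); np.savez('w3.npz',K=i['K'],pose=i['pose'])
for r in arm.tip_of('pick_tip','wrist'): print(np.round(r['uv'],1),r['confidence'],onz('',r['uv'],20,i))
s=arm.state();print(s['t'],s['ee_pos'],s['grip_width'])
E
```

```text
8.2 [ 443.13579508 -315.4495754    26.80701625] 0.18662021456780747
```

View pics/w3.png

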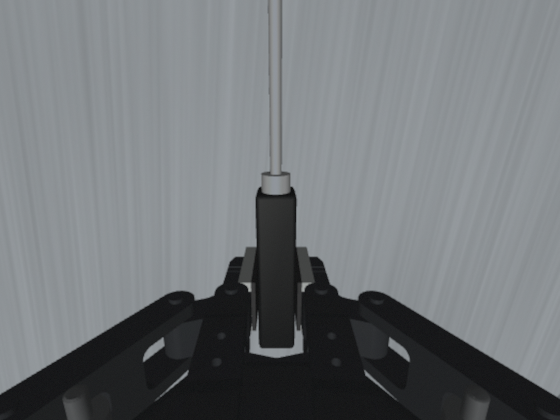

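```bash
python3 - <<'E'
from h import *
w=np.load('w3.npz'); info={'K':w['K'],'pose':w['pose']}
for uv,z in [((276,195),20),((276.5,346),20),((276,174),16),((276,100),17),((275.5,10),18)]: print(onz('',uv,z,info))
print(info['pose'])
E
```

```text
[ 439.40604653 -275.81153603   20.        ]
[ 446.82455024 -351.98874965   20.        ]
[ 438.63779289 -267.65558987   16.        ]
[ 435.85255818 -238.06983067   17.        ]
[ 432.78090955 -207.37841168   18.        ]
[[ 9.95602505e-01 -8.98717064e-02 -2.64334816e-02  4.36418899e+02]
 [ 9.36780366e-02  9.54299251e-01  2.83791059e-01 -2.43943810e+02]
 [-2.79335025e-04 -2.85019326e-01  9.58521730e-01  1.45373705e+02]
 [ 0.00000000e+00  0.00000000e+00  0.00000000e+00  1.00000000e+00]]
```

Request:
play_rows([
  {"linear": [0, 0, 0.1], "roll": 0, "fingers": 1},
  {"linear": [0.06, 0.06, 0.2], "roll": -0.02, "fingers": 1},
  {"linear": [0.18, 0.19, 0.2], "roll": -0.05, "fingers": 1},
  {"linear": [0.32, 0.34, 0.2], "roll": -0.083, "fingers": 1},
  {"linear": [0.44, 0.48, 0.2], "roll": -0.083, "fingers": 1},
  {"linear": [0.516, 0.566, 0.2], "roll": -0.083, "fingers": 1},
  {"linear": [0.516, 0.566, 0.15], "roll": -0.083, "fingers": 1},
  {"linear": [0.516, 0.566, 0.1], "roll": -0.083, "fingers": 1},
])

```text
t: 9.2
ee_pos: [571.1, -173.9, 50.3]
tcp_rot: [[-0.001, 0.999, -0.037], [0.0, -0.037, -0.999], [-1.0, -0.001, -0.0]]
ft_force: [-1.3, 0.5, -1.6]
grip_width: 0.192
```

```bash
python3 - <<'E'
from h import *
i=arm.camera_info('wrist'); im=arm.grab_frame('wrist')
cv2.imwrite('pics/w4.png',im); np.savez('w4.npz',K=i['K'],pose=i['pose'])
im=arm.grab_frame('top'); cv2.imwrite('pics/t4.png',cv2.resize(im[180:260,260:400],(798,456),interpolation=cv2.INTER_CUBIC))
s=arm.state();print(s['t'],s['ee_pos'],s['tcp_rot'],s['grip_width'],s['ft_force'])
for c in ['top','wrist']:
  for r in arm.tip_of('pick_tip',c): print(c,np.round(r['uv'],1),r['confidence'])
E
```

```text
9.3 [ 569.76583941 -174.07413653   49.25442359] [[-3.60408995e-03  9.99272751e-01 -3.79602330e-02]
 [ 9.48226526e-04 -3.79570474e-02 -9.99278922e-01]
 [-9.99993056e-01 -3.63748601e-03 -8.10736317e-04]] 0.19037793374141873 [-0.5057786  0.1324773 -1.5179065]
top [331.6 225. ] 0.57
top [337.9 142.9] 0.25
```

View pics/w4.png

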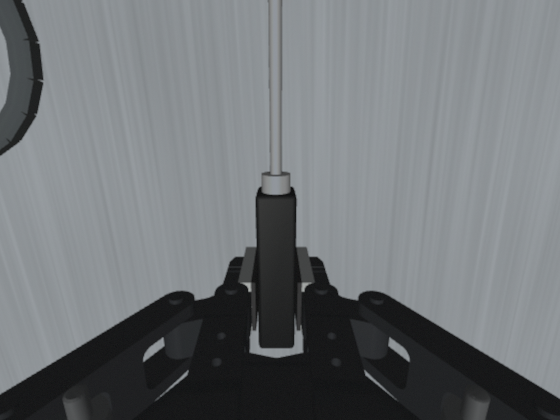

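View pics/t4.png

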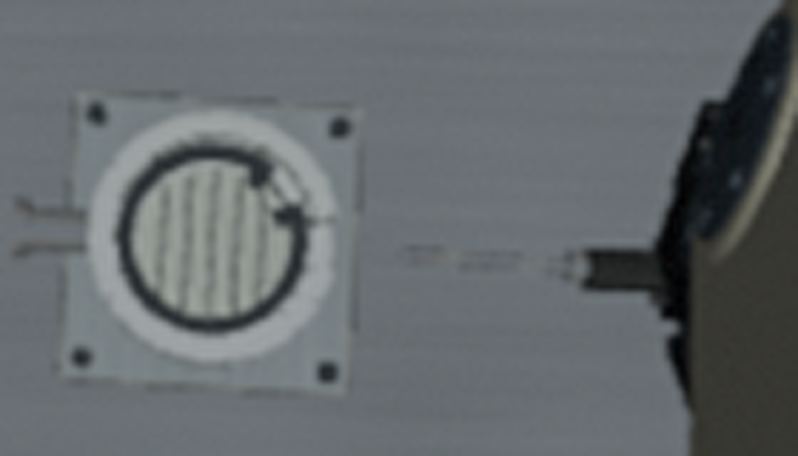

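```bash
python3 - <<'E'
from h import *
s=arm.state();print(s['t'],s['ee_pos'],s['tcp_rot'],s['joint_vel'])
for z in (40,43,46): print(onz('top',(331.4,223.9),z), onz('top',(363,227),z-7))
e=s['ee_pos'];d=-s['tcp_rot'][:,2]
print(e+d*122.5-[0,0,6.5])
E
```

```text
9.4 [ 570.82158325 -174.39661956   50.64080082] [[-1.56079348e-03  9.99265207e-01 -3.82963409e-02]
 [ 4.10061372e-04 -3.82957448e-02 -9.99266365e-01]
 [-9.99998698e-01 -1.57535228e-03 -3.49988313e-04]] [ 0.00174517 -0.01255705 -0.00962499  0.0004222   0.00055686 -0.00038385]
[574.87835308 -55.3217416   40.        ] [ 569.6982489  -135.19820183   33.        ]
[574.66107063 -54.96683015  43.        ] [ 569.49847658 -134.59990673   36.        ]
[574.44378818 -54.61191871  46.        ] [ 569.29870426 -134.00161163   39.        ]
[575.51288502 -51.98648987  44.18367439]
```

Request:
play_rows([
  {"linear": [0.002, 0, -0.025], "roll": 0, "fingers": 1},
  {"linear": [0.003, 0, -0.047], "roll": 0, "fingers": 1},
  {"linear": [0.004, 0.03, -0.047], "roll": 0, "fingers": 1},
  {"linear": [0.006, 0.08, -0.047], "roll": 0, "fingers": 1},
  {"linear": [0.008, 0.13, -0.047], "roll": 0, "fingers": 1},
  {"linear": [0.009, 0.18, -0.047], "roll": 0, "fingers": 1},
  {"linear": [0.01, 0.2, -0.047], "roll": 0, "fingers": 1},
  {"linear": [0.01, 0.2, -0.047], "roll": 0, "fingers": 1},
])

```text
t: 10.4
ee_pos: [574.5, -123.3, 39.6]
tcp_rot: [[0.0, 0.999, -0.036], [-0.0, -0.036, -0.999], [-1.0, 0.0, 0.0]]
ft_force: [0.5, 0.1, -1.0]
grip_width: 0.19
```

```bash
python3 - <<'E'
from h import *
i=arm.camera_info('wrist'); im=arm.grab_frame('wrist')
cv2.imwrite('pics/w5.png',im); np.savez('w5.npz',K=i['K'],pose=i['pose'])
im=arm.grab_frame('top'); cv2.imwrite('pics/t5.png',cv2.resize(im[180:260,260:400],(798,456),interpolation=cv2.INTER_CUBIC))
s=arm.state();print(s['t'],s['ee_pos'],s['grip_width'],s['ft_force'])
E
```

```text
10.5 [ 574.451397   -123.87691495   39.60549294] 0.1922195338216247 [ 0.80322607 -0.35366078 -0.59439289]
```

View pics/w5.png

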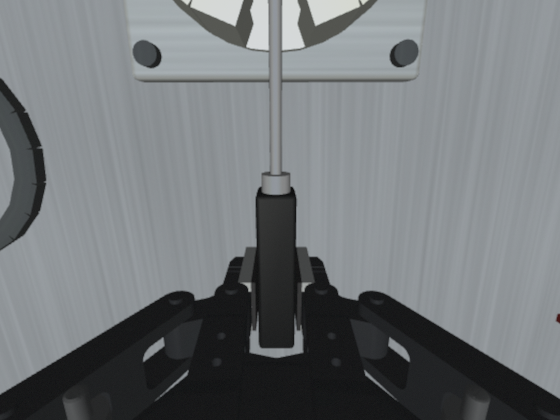

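View pics/t5.png

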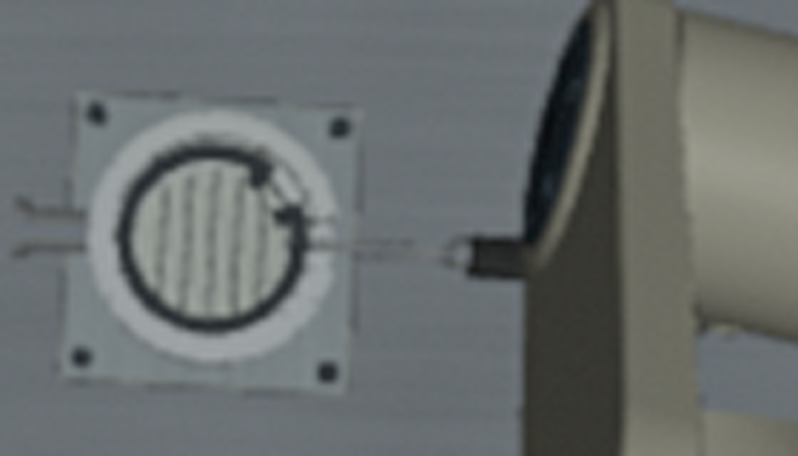

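Request:
play_rows([
  {"linear": [0.001, 0.03, 0], "roll": 0, "fingers": 1},
  {"linear": [0.002, 0.06, 0], "roll": 0, "fingers": 1},
  {"linear": [0.003, 0.09, 0], "roll": 0, "fingers": 1},
  {"linear": [0.004, 0.12, 0], "roll": 0, "fingers": 1},
  {"linear": [0.005, 0.145, 0], "roll": 0, "fingers": 1},
  {"linear": [0.005, 0.152, 0], "roll": 0, "fingers": 1},
  {"linear": [0.005, 0.152, 0], "roll": 0, "fingers": 1},
  {"linear": [0.005, 0.152, 0], "roll": 0, "fingers": 1},
])

```text
t: 11.5
ee_pos: [575.6, -85.9, 39.5]
tcp_rot: [[0.0, 0.999, -0.037], [-0.0, -0.037, -0.999], [-1.0, 0.0, 0.0]]
ft_force: [0.4, 0.4, -0.0]
grip_width: 0.193
```

```bash
python3 - <<'E'
from h import *
i=arm.camera_info('wrist'); im=arm.grab_frame('wrist')
cv2.imwrite('pics/w6.png',im); np.savez('w6.npz',K=i['K'],pose=i['pose'])
im=arm.grab_frame('top'); cv2.imwrite('pics/t6.png',cv2.resize(im[180:260,260:400],(798,456),interpolation=cv2.INTER_CUBIC))
s=arm.state();print(s['t'],s['ee_pos'],s['grip_width'],s['ft_force'])
E
```

```text
11.6 [575.63251288 -85.95480229  39.5377904 ] 0.19147137303309048 [-0.23615188 -0.39865636 -0.77952588]
```

View pics/w6.png

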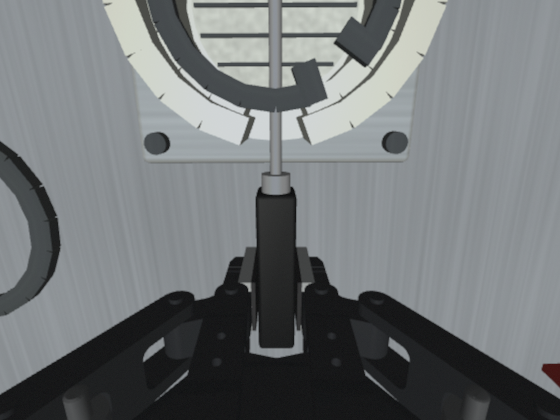

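View pics/t6.png

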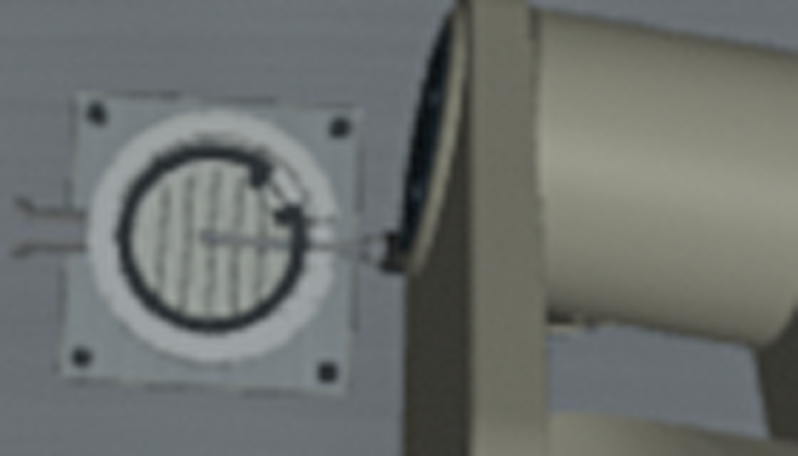

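Request:
play_rows([
  {"linear": [0, 0, 0.02], "roll": 0, "fingers": 1},
  {"linear": [0, 0, 0.04], "roll": 0, "fingers": 1},
  {"linear": [0, 0, 0.065], "roll": 0, "fingers": 1},
  {"linear": [0, 0, 0.09], "roll": 0, "fingers": 1},
  {"linear": [0, 0, 0.115], "roll": 0, "fingers": 1},
  {"linear": [0, 0, 0.14], "roll": 0, "fingers": 1},
  {"linear": [0, 0, 0.165], "roll": 0, "fingers": 1},
  {"linear": [0, 0, 0.18], "roll": 0, "fingers": 1},
])

```text
t: 12.6
ee_pos: [575.8, -85.8, 85.0]
tcp_rot: [[0.0, 0.999, -0.037], [-0.0, -0.037, -0.999], [-1.0, 0.0, 0.0]]
ft_force: [-0.7, 0.2, -0.4]
grip_width: 0.193
```

```bash
python3 - <<'E'
from h import *
i=arm.camera_info('wrist'); im=arm.grab_frame('wrist')
cv2.imwrite('pics/w7.png',im)
s=arm.state();print(s['t'],s['ee_pos'],s['grip_width'],s['ft_force'])
E
```

```text
12.65 [575.92597914 -85.81116557  85.33175079] 0.19944919369407593 [-0.18549562 -0.26293437 -1.01301309]
```

View pics/w7.png

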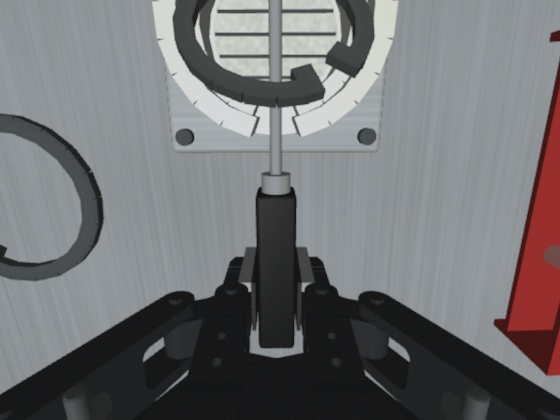

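Request:
play_rows([
  {"linear": [0, 0, 0.025], "roll": 0, "fingers": 1},
  {"linear": [0, 0, 0.05], "roll": 0, "fingers": 1},
  {"linear": [0, 0, 0.075], "roll": 0, "fingers": 1},
  {"linear": [0, 0, 0.1], "roll": 0, "fingers": 1},
  {"linear": [0, 0, 0.125], "roll": 0, "fingers": 1},
  {"linear": [0, 0, 0.15], "roll": 0, "fingers": 1},
  {"linear": [0, 0, 0.175], "roll": 0, "fingers": 1},
  {"linear": [0, 0, 0.2], "roll": 0, "fingers": 1},
])

```text
t: 13.65
ee_pos: [575.6, -85.7, 135.0]
tcp_rot: [[-0.0, 0.999, -0.037], [0.0, -0.037, -0.999], [-1.0, -0.0, -0.0]]
ft_force: [-0.0, -0.2, -1.4]
grip_width: 0.193
```

```bash
python3 - <<'E'
from h import *
i=arm.camera_info('wrist'); im=arm.grab_frame('wrist')
cv2.imwrite('pics/w8.png',im)
im=arm.grab_frame('side'); cv2.imwrite('pics/s8.png',cv2.resize(im[130:290,200:400],(750,600),interpolation=cv2.INTER_CUBIC))
s=arm.state();print(s['t'],s['ee_pos'],s['grip_width'],s['ft_force'])
E
```

```text
13.75 [576.06690804 -85.82361915 135.35131223] 0.19844495055191833 [ 0.49073225  0.48085467 -1.36149246]
```

View pics/w8.png

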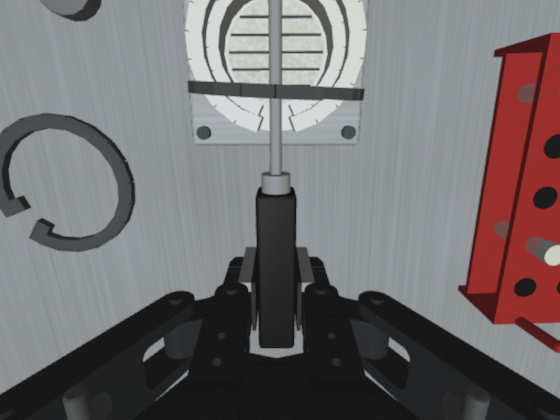

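View pics/s8.png

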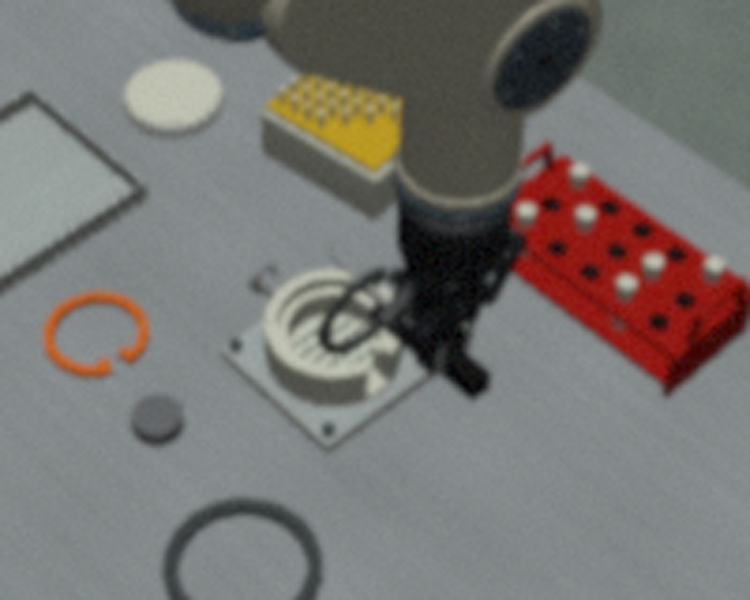

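```bash
python3 - <<'E'
from h import *
i=arm.camera_info('wrist')
p=onz('',(276,90),133,i);e=arm.state()['ee_pos'];print(p,e,p-e, p[1]-e[1])
E
```

```text
[579.12930154  -5.03459115 133.        ] [576.06690804 -85.82361915 135.35131223] [ 3.0623935  80.789028   -2.35131223] 80.78902800481896
```

Request:
play_rows([
  {"linear": [0, 0, 0.025], "roll": 0, "fingers": 1},
  {"linear": [0, 0, 0.05], "roll": 0, "fingers": 1},
  {"linear": [0, 0, 0.075], "roll": 0, "fingers": 1},
  {"linear": [0, 0, 0.1], "roll": 0, "fingers": 1},
  {"linear": [0, 0, 0.12], "roll": 0, "fingers": 1},
  {"linear": [0, 0, 0.14], "roll": 0, "fingers": 1},
  {"linear": [0, 0, 0.14], "roll": 0, "fingers": 1},
  {"linear": [0, 0, 0.14], "roll": 0, "fingers": 1},
])

```text
t: 14.75
ee_pos: [575.5, -85.7, 169.4]
tcp_rot: [[-0.0, 0.999, -0.037], [0.0, -0.037, -0.999], [-1.0, -0.0, -0.0]]
ft_force: [-0.6, -0.2, -1.2]
grip_width: 0.194
```

```bash
python3 - <<'E'
from h import *
i=arm.camera_info('wrist'); im=arm.grab_frame('wrist')
cv2.imwrite('pics/w9.png',im)
s=arm.state();print(s['t'],s['ee_pos'],s['grip_width'],s['ft_force'])
im=arm.grab_frame('side'); cv2.imwrite('pics/s9.png',cv2.resize(im[130:290,200:400],(750,600),interpolation=cv2.INTER_CUBIC))
E
```

```text
14.8 [575.42606899 -85.71411554 169.27673882] 0.19010780133958113 [ 0.24007251 -1.1004244  -1.27415834]
```

View pics/w9.png

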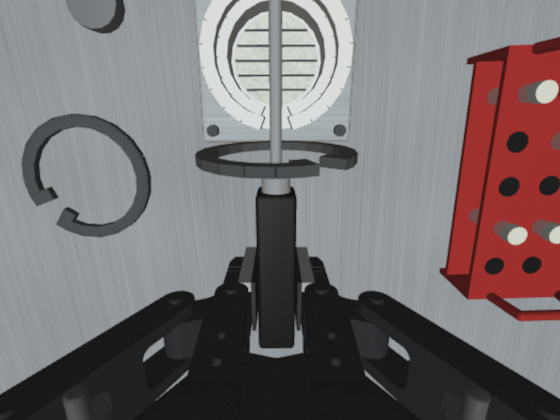

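View pics/s9.png

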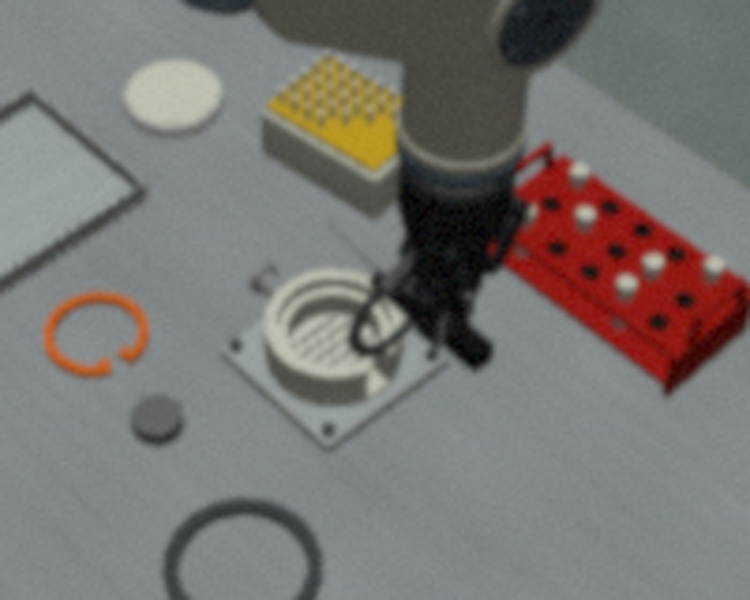

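Request:
play_rows([
  {"linear": [-0.01, -0.03, 0], "roll": 0, "fingers": 1},
  {"linear": [-0.04, -0.08, 0], "roll": 0, "fingers": 1},
  {"linear": [-0.07, -0.14, 0], "roll": 0, "fingers": 1},
  {"linear": [-0.1, -0.2, 0], "roll": 0, "fingers": 1},
  {"linear": [-0.125, -0.26, 0], "roll": 0, "fingers": 1},
  {"linear": [-0.14, -0.3, 0], "roll": 0, "fingers": 1},
  {"linear": [-0.144, -0.32, 0], "roll": 0, "fingers": 1},
  {"linear": [-0.144, -0.32, -0.02], "roll": 0, "fingers": 1},
])

```text
t: 15.85
ee_pos: [540.0, -166.1, 164.7]
tcp_rot: [[0.001, 0.999, -0.038], [-0.0, -0.038, -0.999], [-1.0, 0.001, 0.0]]
ft_force: [0.4, -0.8, -0.9]
grip_width: 0.195
```

Request:
play_rows([
  {"linear": [0, 0, -0.03], "roll": 0, "fingers": 1},
  {"linear": [0, 0, -0.07], "roll": 0, "fingers": 1},
  {"linear": [0, 0, -0.11], "roll": 0, "fingers": 1},
  {"linear": [0, 0, -0.15], "roll": 0, "fingers": 1},
  {"linear": [0, 0, -0.19], "roll": 0, "fingers": 1},
  {"linear": [0, 0, -0.22], "roll": 0, "fingers": 1},
  {"linear": [0, 0, -0.23], "roll": 0, "fingers": 1},
  {"linear": [0, 0, -0.23], "roll": 0, "fingers": 1},
])

```text
t: 16.85
ee_pos: [539.7, -165.8, 107.0]
tcp_rot: [[-0.0, 0.999, -0.037], [0.0, -0.037, -0.999], [-1.0, -0.0, -0.0]]
ft_force: [0.2, 0.6, -1.2]
grip_width: 0.191
```

```bash
cat >> h.py <<'E'
def look(n,crop=None):
    cv2.imwrite(f'pics/w{n}.png',arm.grab_frame('wrist'))
    im=arm.grab_frame('side')
    a,b,c,d=crop or (130,290,200,400)
    k=600/(b-a); cv2.imwrite(f'pics/s{n}.png',cv2.resize(im[a:b,c:d],None,fx=k,fy=k,interpolation=cv2.INTER_CUBIC))
    s=arm.state();print(s['t'],s['ee_pos'].round(1),s['grip_width'].round(3),s['ft_force'].round(2))
E
python3 -c "
from h import *
look(10,(180,330,240,440))"
```

```text
Traceback (most recent call last):
  File "h.py", line 21, in look
    s=arm.state();print(s['t'],s['ee_pos'].round(1),s['grip_width'].round(3),s['ft_force'].round(2))
                                                    ^^^^^^^^^^^^^^^^^^^^^
AttributeError: 'float' object has no attribute 'round'
```

View pics/w10.png

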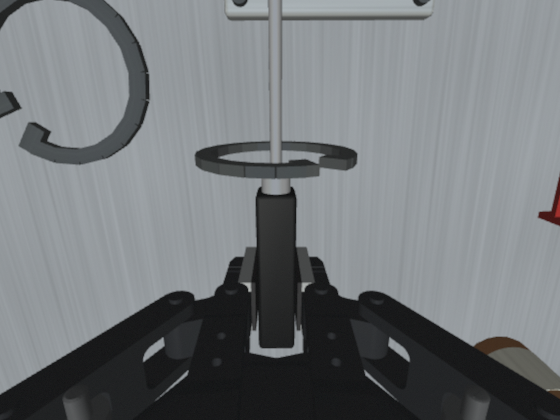

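View pics/s10.png

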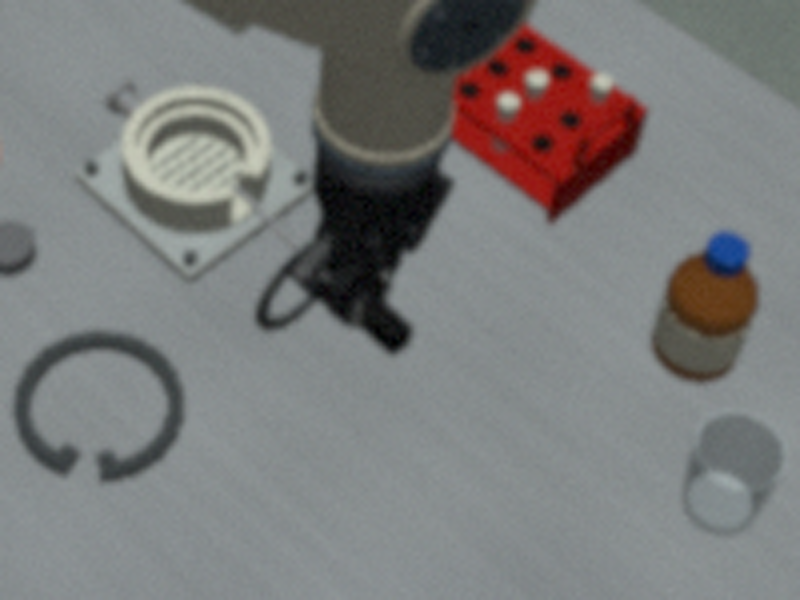

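```bash
sed -i "s/s\['grip_width'\].round(3)/round(s['grip_width'],3)/" h.py; python3 - <<'E'
from h import *
i=arm.camera_info('wrist'); e=arm.state()['ee_pos']
for z in (95,98,101): print('top',onz('',(276,171),z,i)-e)
for z in (15,20,25): print('bot',onz('',(262,145),z,i)-e)
E
```

```text
top [  1.89447751  48.98266087 -12.33114404]
top [ 1.91396788 49.50412093 -9.33114404]
top [ 1.93345826 50.02558099 -6.33114404]
bot [ -7.42512136  53.11026258 -92.33114404]
bot [ -7.18404608  53.55190455 -87.33114404]
bot [ -6.94297079  53.99354651 -82.33114404]
```

Request:
play_rows([
  {"linear": [0, 0, -0.02], "roll": 0, "fingers": 1},
  {"linear": [0, 0, -0.04], "roll": 0, "fingers": 1},
  {"linear": [0, 0, -0.055], "roll": 0, "fingers": 1},
  {"linear": [0, -0.01, -0.065], "roll": 0, "fingers": 1},
  {"linear": [0, -0.025, -0.075], "roll": 0, "fingers": 1},
  {"linear": [0, -0.045, -0.085], "roll": 0, "fingers": 1},
  {"linear": [0, -0.065, -0.095], "roll": 0, "fingers": 1},
  {"linear": [0, -0.08, -0.1], "roll": 0, "fingers": 1},
])

```text
t: 17.95
ee_pos: [539.6, -186.2, 81.9]
tcp_rot: [[-0.0, 0.999, -0.037], [-0.0, -0.037, -0.999], [-1.0, -0.0, 0.0]]
ft_force: [0.3, -0.6, -1.3]
grip_width: 0.193
```

```bash
python3 -c "
from h import *
look(11,(180,330,240,440))"
```

```text
18.05 [ 539.6 -186.2   81.9] 0.194 [-0.3  -0.84 -0.62]
```

View pics/w11.png

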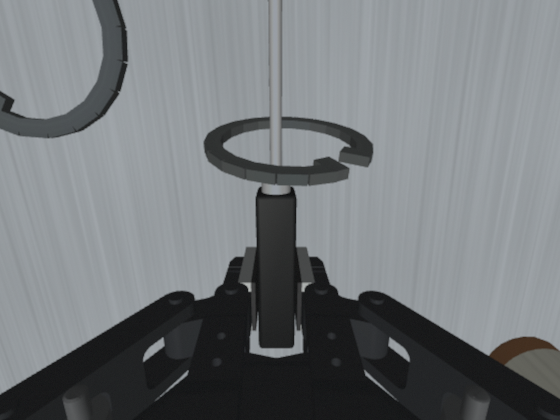

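View pics/s11.png

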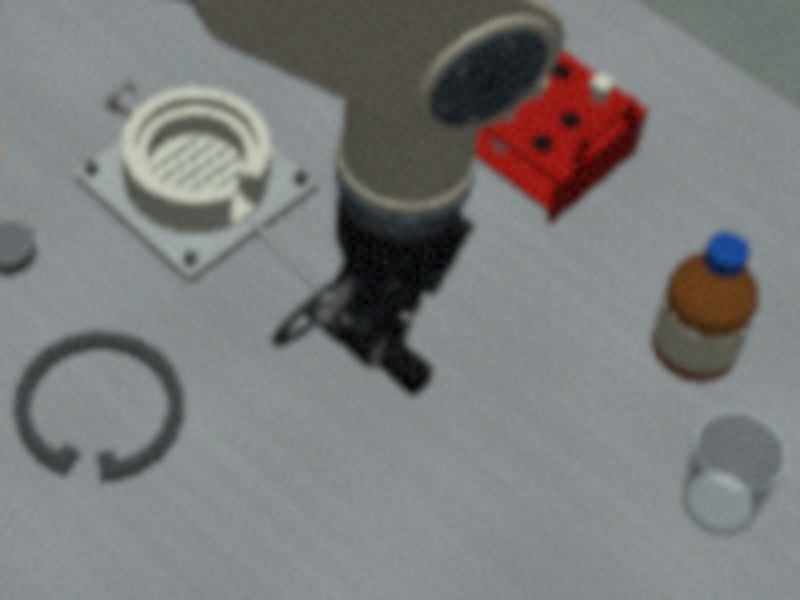

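Request:
play_rows([
  {"linear": [0, -0.03, -0.02], "roll": 0, "fingers": 1},
  {"linear": [0, -0.06, -0.04], "roll": 0, "fingers": 1},
  {"linear": [0, -0.09, -0.06], "roll": 0, "fingers": 1},
  {"linear": [0, -0.115, -0.08], "roll": 0, "fingers": 1},
  {"linear": [0, -0.14, -0.1], "roll": 0, "fingers": 1},
  {"linear": [0, -0.16, -0.12], "roll": 0, "fingers": 1},
  {"linear": [0, -0.18, -0.14], "roll": 0, "fingers": 1},
  {"linear": [0, -0.19, -0.15], "roll": 0, "fingers": 1},
])

```text
t: 19.05
ee_pos: [539.5, -233.5, 44.1]
tcp_rot: [[-0.0, 0.999, -0.037], [0.0, -0.037, -0.999], [-1.0, -0.0, -0.0]]
ft_force: [-0.5, -0.4, -2.1]
grip_width: 0.194
```

```bash
python3 -c "
from h import *
look(12,(180,330,240,440))"
```

```text
19.15 [ 539.5 -233.4   44.2] 0.191 [-0.04 -0.64 -1.65]
```

View pics/w12.png

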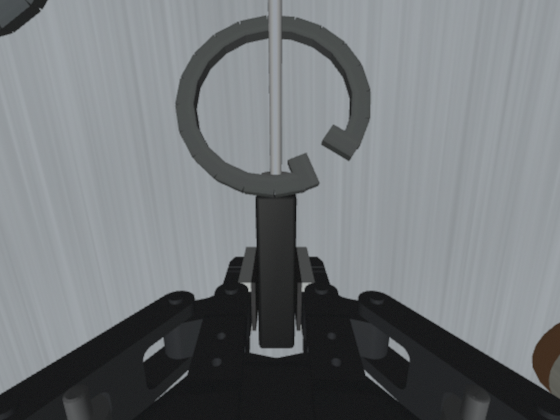

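View pics/s12.png

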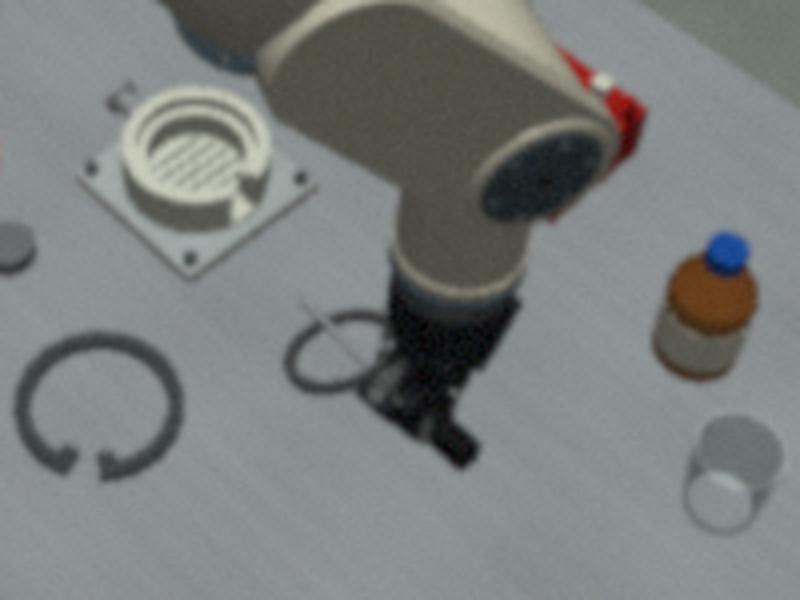

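Request:
play_rows([
  {"linear": [0, -0.02, -0.02], "roll": 0, "fingers": 1},
  {"linear": [0, -0.05, -0.04], "roll": 0, "fingers": 1},
  {"linear": [0, -0.08, -0.055], "roll": 0, "fingers": 1},
  {"linear": [0, -0.11, -0.065], "roll": 0, "fingers": 1},
  {"linear": [0, -0.14, -0.067], "roll": 0, "fingers": 1},
  {"linear": [0, -0.17, -0.067], "roll": 0, "fingers": 1},
  {"linear": [0, -0.2, -0.067], "roll": 0, "fingers": 1},
  {"linear": [0, -0.2, -0.067], "roll": 0, "fingers": 1},
])

```text
t: 20.15
ee_pos: [539.7, -283.9, 27.9]
tcp_rot: [[0.0, 0.999, -0.038], [-0.0, -0.038, -0.999], [-1.0, 0.0, 0.0]]
ft_force: [-0.2, 0.8, -1.6]
grip_width: 0.192
```

```bash
python3 -c "
from h import *
look(13,(180,330,240,440))"
```

```text
20.25 [ 539.6 -283.2   27.8] 0.194 [ 0.04  0.56 -1.5 ]
```

View pics/w13.png

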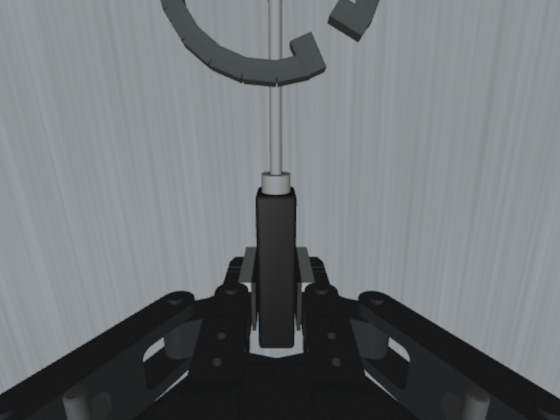

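View pics/s13.png

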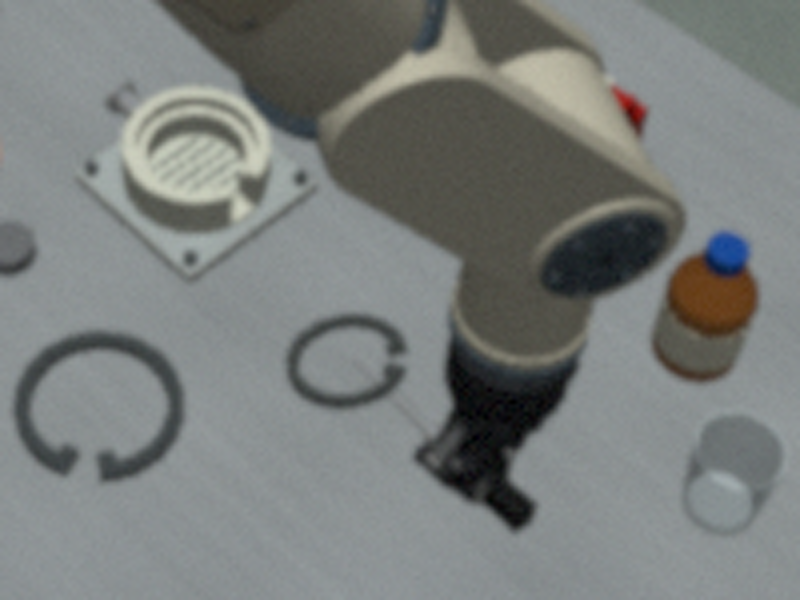

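Request:
play_rows([
  {"linear": [0, -0.03, 0], "roll": 0, "fingers": 1},
  {"linear": [0, -0.07, 0], "roll": 0, "fingers": 1},
  {"linear": [0, -0.11, 0], "roll": 0, "fingers": 1},
  {"linear": [0, -0.15, 0], "roll": 0, "fingers": 1},
  {"linear": [0, -0.2, 0], "roll": 0, "fingers": 1},
  {"linear": [0, -0.26, 0], "roll": 0, "fingers": 1},
  {"linear": [0, -0.3, 0], "roll": 0, "fingers": 1},
  {"linear": [0, -0.3, 0], "roll": 0, "fingers": 1},
])

```text
t: 21.25
ee_pos: [539.6, -359.2, 27.8]
tcp_rot: [[0.0, 0.999, -0.038], [-0.0, -0.038, -0.999], [-1.0, 0.0, 0.0]]
ft_force: [0.8, 0.1, -1.0]
grip_width: 0.192
```

```bash
python3 -c "
from h import *
look(14,(180,330,240,440))"
```

```text
21.35 [ 539.4 -358.1   27.6] 0.192 [-0.88  0.02 -0.05]
```

View pics/w14.png

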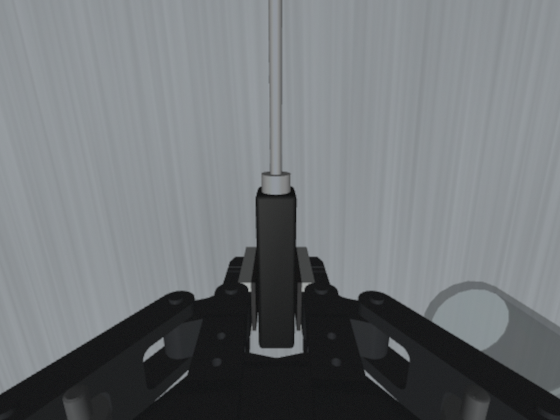

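View pics/s14.png

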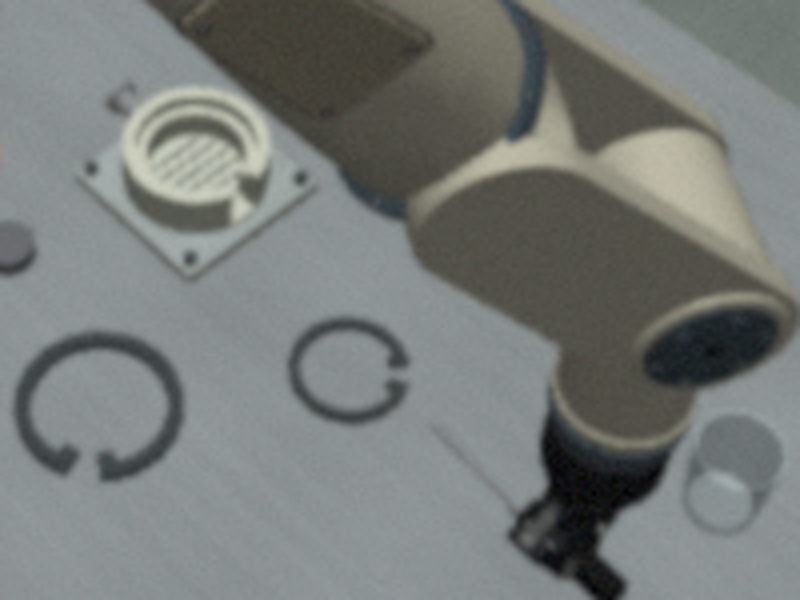

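Request:
play_rows([
  {"linear": [-0.06, 0, 0], "roll": 0, "fingers": 1},
  {"linear": [-0.12, 0, 0], "roll": 0, "fingers": 1},
  {"linear": [-0.16, 0, 0], "roll": 0, "fingers": 1},
  {"linear": [-0.16, 0, -0.003], "roll": 0, "fingers": 1},
  {"linear": [-0.16, 0, -0.0055], "roll": 0, "fingers": 1},
  {"linear": [-0.16, 0, -0.0055], "roll": 0, "fingers": 0},
  {"linear": [-0.16, 0, -0.0055], "roll": 0, "fingers": 0},
  {"linear": [-0.16, 0, -0.0055], "roll": 0, "fingers": 0},
])

```text
t: 22.35
ee_pos: [499.9, -358.2, 26.4]
tcp_rot: [[0.0, 0.999, -0.037], [-0.0, -0.037, -0.999], [-1.0, 0.0, 0.0]]
ft_force: [0.1, -0.7, -0.9]
grip_width: 0.501
```

Request:
play_rows([
  {"linear": [0, 0, 0], "roll": 0, "fingers": 0},
  {"linear": [0, 0, 0.03], "roll": 0, "fingers": 0},
  {"linear": [0, 0, 0.1], "roll": 0, "fingers": 0},
  {"linear": [0, 0, 0.25], "roll": 0, "fingers": 0},
  {"linear": [0, -0.02, 0.45], "roll": 0, "fingers": 0},
  {"linear": [0.05, -0.02, 0.65], "roll": 0, "fingers": 0},
  {"linear": [0.1, -0.02, 0.75], "roll": 0, "fingers": 0},
  {"linear": [0.1, -0.02, 0.8], "roll": 0, "fingers": 0},
])

```text
t: 23.35
ee_pos: [525.7, -363.6, 229.4]
tcp_rot: [[0.003, 0.999, -0.037], [-0.002, -0.037, -0.999], [-1.0, 0.003, 0.002]]
ft_force: [-0.3, 0.7, 0.4]
grip_width: 0.504
```

```bash
python3 -c "
from h import *
i=arm.camera_info('wrist');look(15,(180,360,240,480));np.savez('w15.npz',K=i['K'],pose=i['pose'])
cv2.imwrite('pics/t15.png',arm.grab_frame('top'))
for r in arm.tip_of('ring','wrist'): print(r['uv'],r['confidence'],onz('',r['uv'],2.5,i))
for r in arm.tip_of('ring','top'): print(r['uv'],r['confidence'],onz('top',r['uv'],2.5))
"
```

```text
23.45 [ 524.7 -363.4  228. ] 0.502 [ 0.75 -0.23 -0.39]
[331.5, 291.7] 0.81 [405.14625358 -62.39030967   2.5       ]
[238.2, 270.1] 0.73 [452.87685717 176.73367433   2.5       ]
[370.2, 237.9] 0.59 [ 544.14459252 -159.91497578    2.5       ]
```

View pics/w15.png

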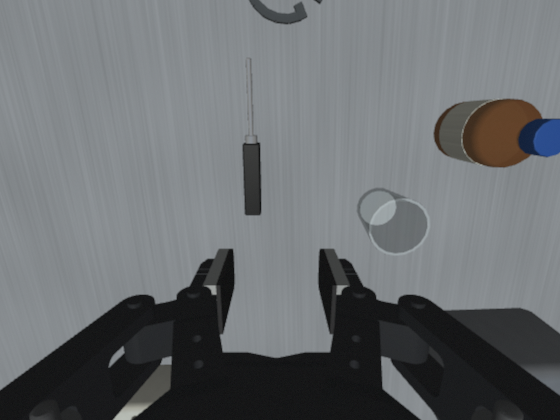

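View pics/s15.png

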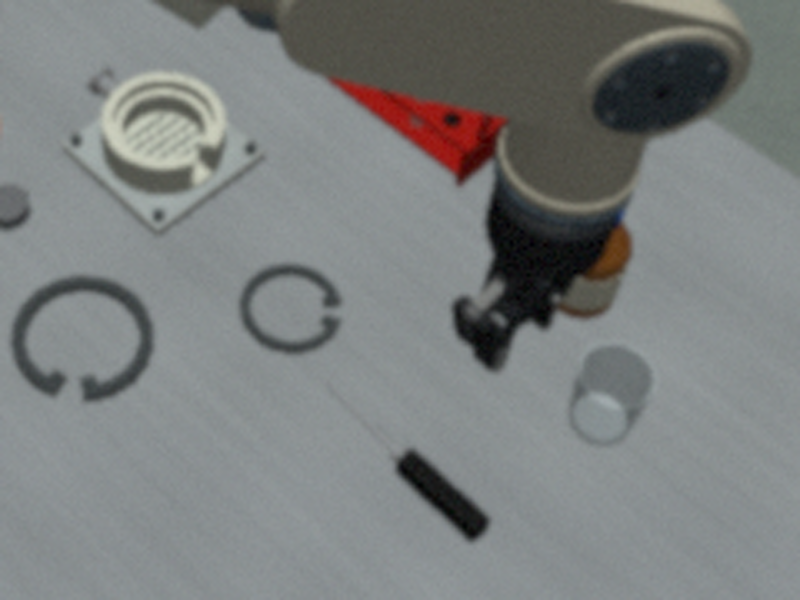

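View pics/t15.png

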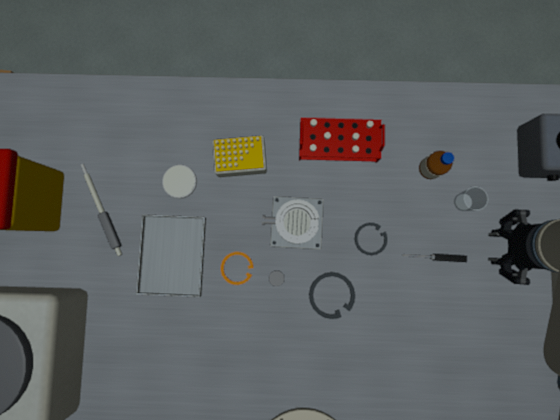

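Request:
play_rows([
  {"linear": [0.02, 0.1, 0], "roll": 0, "fingers": -1},
  {"linear": [0.04, 0.25, 0], "roll": 0, "fingers": -1},
  {"linear": [0.06, 0.4, 0], "roll": 0, "fingers": -1},
  {"linear": [0.06, 0.5, -0.1], "roll": 0, "fingers": -1},
  {"linear": [0.06, 0.54, -0.2], "roll": 0, "fingers": -1},
  {"linear": [0.06, 0.54, -0.2], "roll": 0, "fingers": -1},
  {"linear": [0.06, 0.54, -0.2], "roll": 0, "fingers": -1},
  {"linear": [0.06, 0.54, -0.2], "roll": 0, "fingers": -1},
])

```text
t: 24.6
ee_pos: [540.2, -228.8, 177.4]
tcp_rot: [[0.001, 0.999, -0.038], [-0.001, -0.038, -0.999], [-1.0, 0.001, 0.001]]
ft_force: [-0.2, 0.4, -0.2]
grip_width: 1.002
```

```bash
python3 -c "
from h import *
i=arm.camera_info('wrist');look(16,(180,360,240,480));np.savez('w16.npz',K=i['K'],pose=i['pose'])
for r in arm.tip_of('ring','wrist'): print(r['uv'],r['confidence'],onz('',r['uv'],2.5,i))
"
```

```text
24.7 [ 540.  -228.8  177.2] 1.004 [ 0.31 -0.35 -0.39]
```

View pics/w16.png

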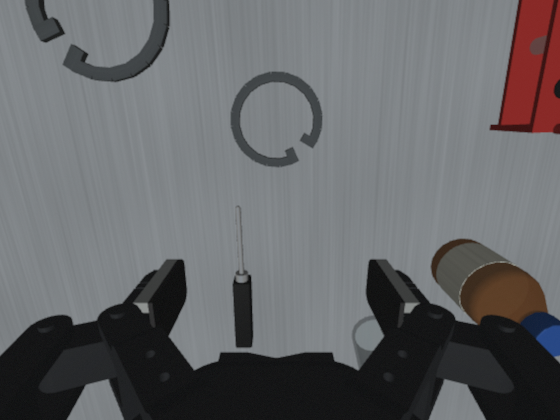

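```bash
python3 - <<'E'
from h import *
w=np.load('w16.npz'); info={'K':w['K'],'pose':w['pose']}
im=cv2.imread('pics/w16.png')
g=cv2.cvtColor(im,cv2.COLOR_BGR2GRAY)[60:180,220:340]
m=(g<90).astype(np.uint8); n,l,st,ce=cv2.connectedComponentsWithStats(m)
k=1+np.argmax(st[1:,4]); print(st[k],)
ys,xs=np.where(l==k)
P=np.array([onz('',(220+x,60+y),5,info)[:2] for x,y in zip(xs,ys)])
from scipy.optimize import least_squares
r=lambda p: np.hypot(*(P-p[:2]).T)-38
s=least_squares(lambda p:r(p),[544,-160],loss='soft_l1',f_scale=2); print(s.x, np.percentile(np.hypot(*(P-s.x).T),[1,50,99]))
print('left',onz('',(235.5,118),4,info))
E
```

```text
[  11   12   91   95 2351]
[ 542.64193379 -161.36942985] [29.15238586 37.46930766 41.60090785]
left [ 506.0609211  -157.87846606    4.        ]
```

Request:
play_rows([
  {"linear": [-0.04, 0.08, 0], "roll": 0, "fingers": 0},
  {"linear": [-0.1, 0.2, -0.05], "roll": 0, "fingers": 0},
  {"linear": [-0.142, 0.275, -0.15], "roll": 0, "fingers": 0},
  {"linear": [-0.142, 0.275, -0.27], "roll": 0, "fingers": 0},
  {"linear": [-0.142, 0.275, -0.39], "roll": 0, "fingers": 0},
  {"linear": [-0.142, 0.275, -0.48], "roll": 0, "fingers": 0},
  {"linear": [-0.142, 0.275, -0.5], "roll": 0, "fingers": 0},
  {"linear": [-0.142, 0.275, -0.5], "roll": 0, "fingers": 0},
])

```text
t: 25.75
ee_pos: [504.0, -159.1, 51.8]
tcp_rot: [[-0.0, 0.999, -0.037], [0.0, -0.037, -0.999], [-1.0, -0.0, -0.0]]
ft_force: [0.6, 0.9, -0.4]
grip_width: 0.504
```

```bash
python3 -c "
from h import *
look(17,(180,360,240,480))
"
```

```text
25.85 [ 504.6 -159.5   52.4] 0.497 [-0.18 -1.23 -0.86]
```

View pics/w17.png

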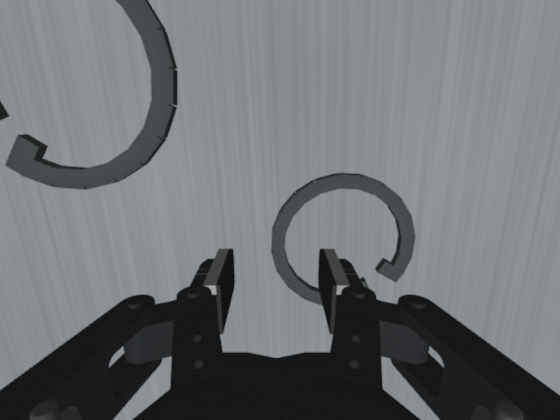

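Request:
play_rows([
  {"linear": [0, 0, -0.04], "roll": 0, "fingers": 0},
  {"linear": [0, 0, -0.08], "roll": 0, "fingers": 0},
  {"linear": [0, 0, -0.105], "roll": 0, "fingers": 0},
  {"linear": [0, 0, -0.112], "roll": 0, "fingers": 0},
  {"linear": [0, 0, -0.112], "roll": 0, "fingers": 0.4},
  {"linear": [0, 0, -0.112], "roll": 0, "fingers": 1},
  {"linear": [0, 0, -0.112], "roll": 0, "fingers": 1},
  {"linear": [0, 0, -0.112], "roll": 0, "fingers": 1},
])

```text
t: 26.85
ee_pos: [504.2, -159.6, 23.7]
tcp_rot: [[0.0, 0.999, -0.037], [-0.0, -0.037, -0.999], [-1.0, 0.0, 0.0]]
ft_force: [-2.4, -0.8, 3.4]
grip_width: 0.061
```

```bash
python3 -c "
from h import *
look(18,(180,360,240,480))
"
```

```text
26.95 [ 504.1 -159.6   23.7] 0.063 [-1.99  0.21  4.89]
```

View pics/w18.png

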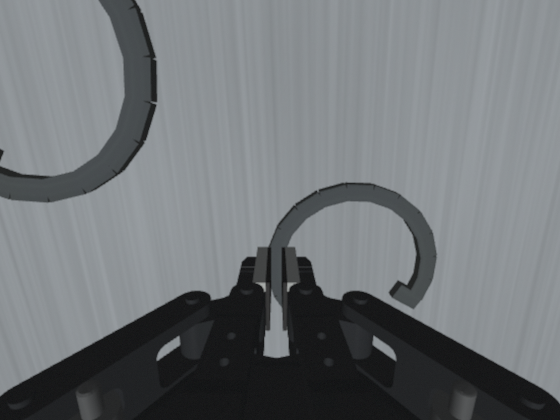

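Request:
play_rows([
  {"linear": [0, 0, 0.02], "roll": 0, "fingers": 1},
  {"linear": [0, 0, 0.05], "roll": 0, "fingers": 1},
  {"linear": [0, 0, 0.1], "roll": 0, "fingers": 1},
  {"linear": [0, 0, 0.18], "roll": 0, "fingers": 1},
  {"linear": [0, 0, 0.27], "roll": 0, "fingers": 1},
  {"linear": [0, 0, 0.35], "roll": 0, "fingers": 1},
  {"linear": [0, 0, 0.4], "roll": 0, "fingers": 1},
  {"linear": [0, 0, 0.4], "roll": 0, "fingers": 1},
])

```text
t: 27.95
ee_pos: [504.7, -159.7, 124.5]
tcp_rot: [[0.002, 0.999, -0.037], [-0.001, -0.037, -0.999], [-1.0, 0.002, 0.001]]
ft_force: [0.5, 0.6, 0.1]
grip_width: 0.062
```

```bash
python3 -c "
from h import *
look(19,(150,330,240,480))
t=cv2.imread('pics/top0.png')
for r in arm.tip_of('tray','top'): print(r['uv'],r['confidence'],onz('top',r['uv'],0))
for p in [(143,215),(206,216),(138,295),(202,297)]: print(onz('top',p,22))
"
```

```text
28.05 [ 503.8 -159.4  123.1] 0.059 [-0.51  0.04 -0.57]
[586.2673272 422.8564794  22.       ]
[587.92537341 261.74564357  22.        ]
[385.45399344 422.65152722  22.        ]
[385.04790671 262.24652776  22.        ]
```

View pics/w19.png

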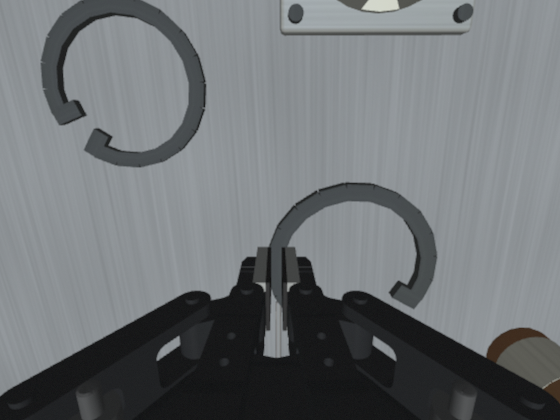

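View pics/s19.png

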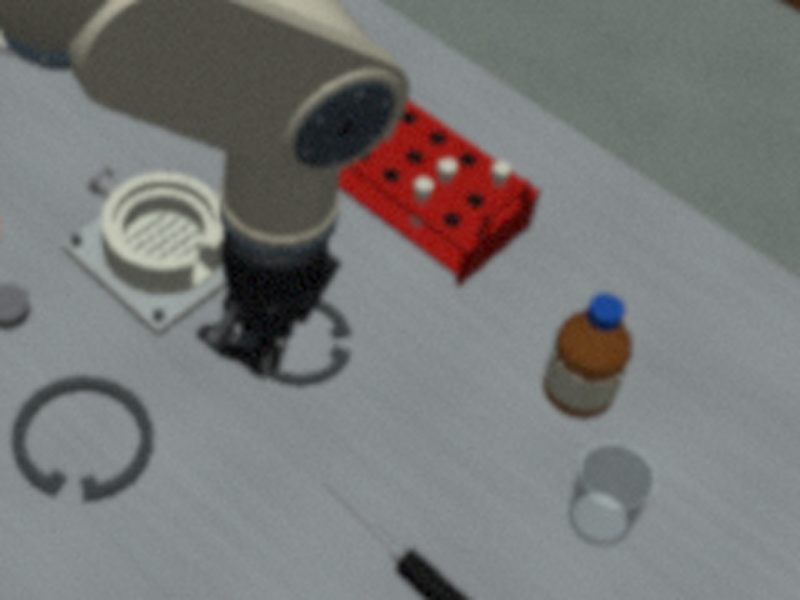

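Request:
play_rows([
  {"linear": [-0.02, 0.08, 0.05], "roll": 0, "fingers": 1},
  {"linear": [-0.05, 0.2, 0.1], "roll": 0, "fingers": 1},
  {"linear": [-0.1, 0.36, 0.1], "roll": 0, "fingers": 1},
  {"linear": [-0.15, 0.53, 0.1], "roll": 0, "fingers": 1},
  {"linear": [-0.19, 0.7, 0.1], "roll": 0, "fingers": 1},
  {"linear": [-0.22, 0.85, 0.1], "roll": 0, "fingers": 1},
  {"linear": [-0.226, 0.95, 0.1], "roll": 0, "fingers": 1},
  {"linear": [-0.226, 1, 0.1], "roll": 0, "fingers": 1},
])

```text
t: 29.1
ee_pos: [446.8, 92.1, 148.5]
tcp_rot: [[-0.0, 0.999, -0.035], [0.0, -0.035, -0.999], [-1.0, -0.0, -0.0]]
ft_force: [-0.7, -0.5, -1.8]
grip_width: 0.062
```

Request:
play_rows([
  {"linear": [0, 0.1, 0], "roll": 0, "fingers": 1},
  {"linear": [0, 0.25, 0], "roll": 0, "fingers": 1},
  {"linear": [0, 0.42, 0], "roll": 0, "fingers": 1},
  {"linear": [0, 0.59, 0], "roll": 0, "fingers": 1},
  {"linear": [0, 0.75, 0], "roll": 0, "fingers": 1},
  {"linear": [0, 0.88, 0], "roll": 0, "fingers": 1},
  {"linear": [0, 0.97, 0], "roll": 0, "fingers": 1},
  {"linear": [0, 1, 0], "roll": 0, "fingers": 1},
])

```text
t: 30.1
ee_pos: [447.5, 341.2, 148.3]
tcp_rot: [[-0.0, 0.999, -0.036], [-0.0, -0.036, -0.999], [-1.0, -0.0, 0.0]]
ft_force: [0.0, 0.1, -0.5]
grip_width: 0.061
```

```bash
python3 -c "
from h import *
i=arm.camera_info('wrist');look(20,(100,280,120,360))
np.savez('w20.npz',K=i['K'],pose=i['pose'])
"
```

```text
30.2 [447.5 340.4 148.3] 0.059 [ 0.44  0.74 -0.4 ]
```

View pics/w20.png

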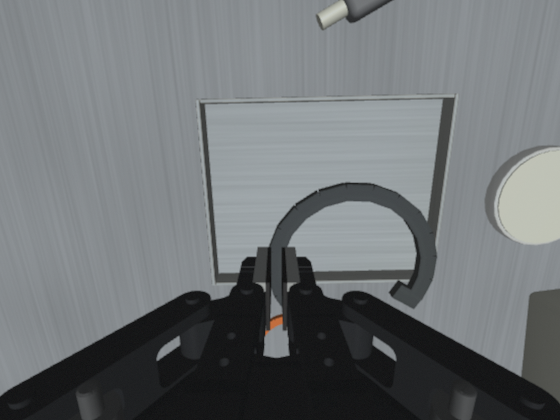

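View pics/s20.png

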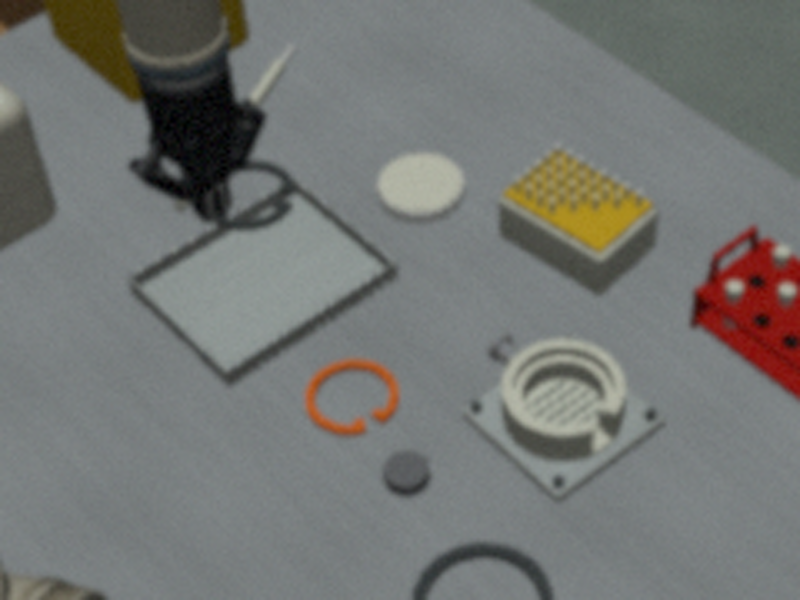

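```bash
python3 - <<'E'
from h import *
w=np.load('w20.npz'); info={'K':w['K'],'pose':w['pose']}
for p in [(200,101),(455,96),(215,283)]: print(onz('',p,22,info))
E
```

```text
[393.19089772 425.55902533  22.        ]
[584.73258187 422.25346543  22.        ]
[390.25313495 271.08525398  22.        ]
```

Request:
play_rows([
  {"linear": [0.004, 0.016, -0.06], "roll": 0, "fingers": 1},
  {"linear": [0.004, 0.016, -0.15], "roll": 0, "fingers": 1},
  {"linear": [0.004, 0.016, -0.25], "roll": 0, "fingers": 1},
  {"linear": [0.004, 0.016, -0.35], "roll": 0, "fingers": 1},
  {"linear": [0.004, 0.016, -0.42], "roll": 0, "fingers": 1},
  {"linear": [0.004, 0.016, -0.465], "roll": 0, "fingers": 1},
  {"linear": [0.004, 0.016, -0.485], "roll": 0, "fingers": 1},
  {"linear": [0.004, 0.016, -0.485], "roll": 0, "fingers": 1},
])

```text
t: 31.2
ee_pos: [448.9, 344.6, 27.3]
tcp_rot: [[0.0, 0.999, -0.037], [0.0, -0.037, -0.999], [-1.0, 0.0, -0.0]]
ft_force: [0.0, 0.2, -0.9]
grip_width: 0.062
```

```bash
python3 -c "
from h import *
look(21,(100,280,120,360))
"
```

```text
31.3 [449.  344.8  27.6] 0.061 [-0.49 -0.27 -0.12]
```

View pics/w21.png

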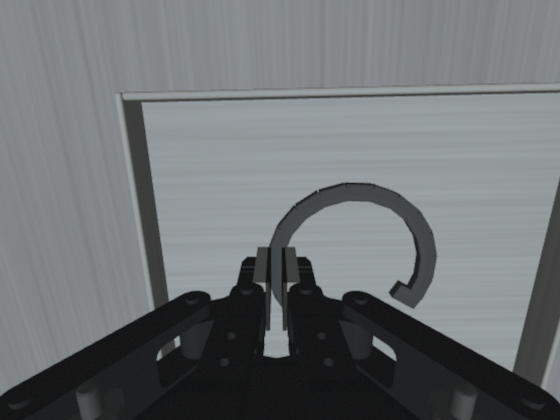

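Ring is just above the tray floor, well inside. Releasing to a half opening, then up.

Request:
play_rows([
  {"linear": [0, 0, -0.001], "roll": 0, "fingers": 0.6},
  {"linear": [0, 0, -0.001], "roll": 0, "fingers": 0.3},
  {"linear": [0, 0, -0.001], "roll": 0, "fingers": 0.1},
  {"linear": [0, 0, 0], "roll": 0, "fingers": 0},
  {"linear": [0, 0, 0], "roll": 0, "fingers": 0},
  {"linear": [0, 0, 0.03], "roll": 0, "fingers": 0},
  {"linear": [0, 0, 0.1], "roll": 0, "fingers": 0},
  {"linear": [0, 0, 0.2], "roll": 0, "fingers": 0},
])

```text
t: 32.3
ee_pos: [448.5, 344.4, 78.3]
tcp_rot: [[-0.0, 0.999, -0.037], [-0.0, -0.037, -0.999], [-1.0, -0.0, 0.0]]
ft_force: [0.5, 0.3, 0.1]
grip_width: 0.501
```

Request:
play_rows([
  {"linear": [0, 0, 0.1], "roll": 0, "fingers": 0},
  {"linear": [0, 0, 0.25], "roll": 0, "fingers": 0},
  {"linear": [0, -0.1, 0.4], "roll": 0, "fingers": 0},
  {"linear": [0, -0.25, 0.5], "roll": 0, "fingers": 0},
  {"linear": [0, -0.35, 0.5], "roll": 0, "fingers": 0},
  {"linear": [0, -0.4, 0.5], "roll": 0, "fingers": 0},
  {"linear": [0, -0.4, 0.5], "roll": 0, "fingers": 0},
  {"linear": [0, -0.4, 0.5], "roll": 0, "fingers": 0},
])

```text
t: 33.3
ee_pos: [448.7, 245.1, 202.1]
tcp_rot: [[-0.0, 0.999, -0.037], [0.0, -0.037, -0.999], [-1.0, -0.0, -0.0]]
ft_force: [0.1, 0.1, 0.2]
grip_width: 0.5
```

```bash
python3 -c "
from h import *
i=arm.camera_info('wrist');look(22,(0,420,0,560))
cv2.imwrite('pics/t22.png',arm.grab_frame('top'))
for r in arm.tip_of('ring','wrist'): print(r['uv'],r['confidence'],onz('',r['uv'],5.5,i))
"
```

```text
33.4 [448.6 245.2 201.9] 0.5 [ 0.55  0.41 -0.05]
```

View pics/w22.png

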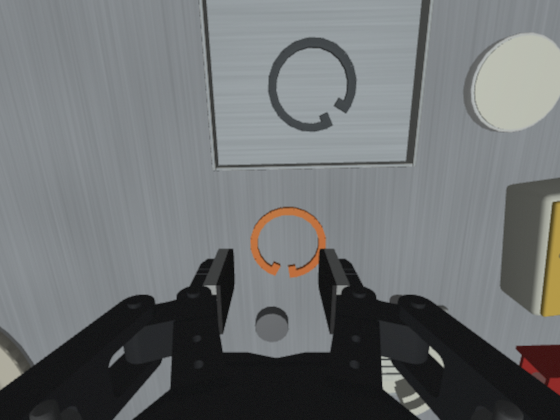

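View pics/t22.png

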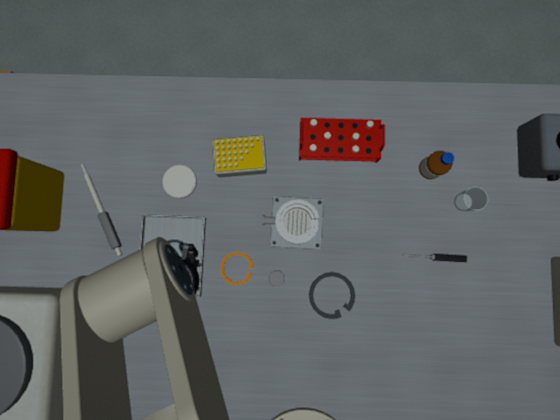

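View pics/s22.png

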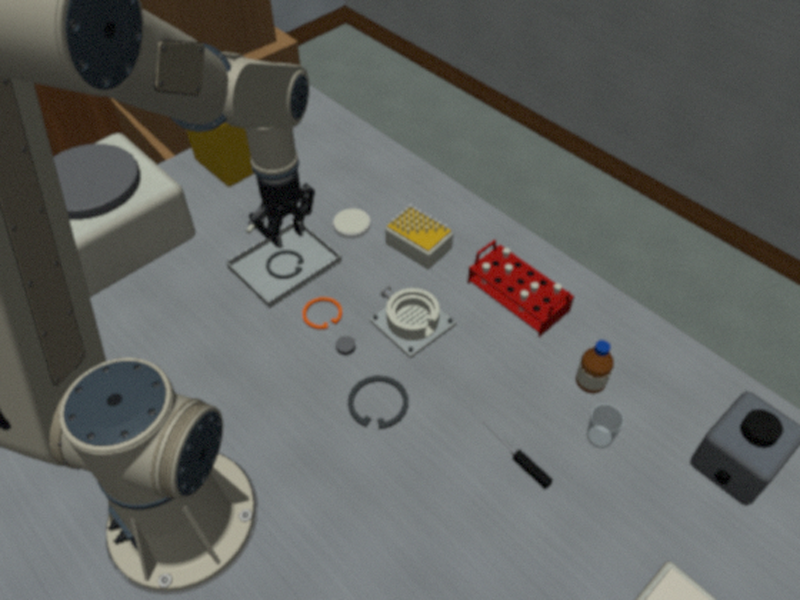

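```bash
python3 -c "
from h import *
print(arm.sign_off())"
```

```text
the job is handed in; nothing more can be done
None
```

The ring is lying flat in the tray, near its middle. I handed the job in at about 33 s, and the hand-in gave no verdict.

- **Lift:** I took the pick by its handle, slid the shaft through the slot under the ring's band, and raised it until the ring hung on edge on the shaft. The fingers did not touch the ring in the holder.
- **Bench:** I leaned the ring down onto the bare bench and drew the pick back, so the ring slipped off and lay flat about 190 mm from the holder's axis. I then put the pick down flat and let go.
- **Tray:** I gripped the ring on its plain band, lowered it to just above the tray floor and released it.

The last wrist, top and side pictures show:

- the ring flat and well inside the tray walls;
- the pick flat on the bench, well away from the tray;
- the bystanders and the two look-alike rings where they were, by eye;
- the arm raised clear of everything.

**Checks that failed or disagreed:**

- The trained network did not find the ring in the last wrist picture, or in the close wrist pictures before it. The final placing was therefore judged by eye, and the grasp position came from a circle fit.
- The wrist and top cameras put the tray centre about 5 mm apart. That is small against the room to spare in the tray.

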